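Open a press-fit gel cassette with a wedge

TASK

Open the gel cassette on the grey stand: work the orange wedge into the seam under the blue upper plate from its left and right sides by turns, easing the plate up evenly so that neither side leaves its studs before the other is at least half-way up, until both sides are clear. Let only the wedge touch the cassette and stand, and do not force it (stay well under 50 N); then lay the wedge back on the bench away from the stand, and leave everything else where it is.

Things in the scene. Friction and masses are not known exactly. Their poses are not given: they have to be found in the camera images.
- stand: grey height-adjustable stand fixed to the bench, with a gel cassette clamped on its platform. Origin: centre of its base, on the bench; x to the cassette's well end (white lane marks), y to its left, z up. The cassette's flat white lower plate is the platform's top, 120 (x) by 160 (y) mm; its upper face is anywhere from 36 to 52 mm above the bench: find it by feel. Clamps at front and back rise 6 mm above it
- side_left (a point): point on the bench below the middle of the left (+y) ledge. The white plate juts out beyond the blue one left and right as a free level ledge, from 66 to 80 mm from the stand's middle (here: 73 mm); axes as the stand's. The ledge is where a blade can be set down to slide into the seam
- side_right (a point): the same on the right (-y)
- rise_left (a joint): how far the left side of the blue upper plate has come up, in rad about its right edge: 0 home, 0.0081 per mm at the left edge, clear of its 8 mm of stud above 0.0645, at most 0.11. The plate (108 along x, 124 along y, 5 mm thick, clear window) lies over the white one with an empty 2 mm seam; its left and right edges, 62 mm from the middle, flare up as a lead-in 4 mm wide, 2.4 mm high
- rise_right (a joint): the same for the right side, about the left edge. Each side resists with about 10 N at its edge, stays where it is left and does not move the other. Two studs a side, 42 mm either way in x and 45 mm from the middle in y; between them the middle line (x = 0) is free for a blade right in to the middle. Stud sockets on the plate top: 15 mm above the ledge when home
- wedge_center (a point): centre of the handle of the orange double-ended wedge, 18 mm above its flat sole, on which it lies; x along its length, z up. 190 mm long, 22 mm wide, about 0.1 kg, ends alike. Handle: ribbed block 60 long, 22 wide, 36 mm high. From each end runs a slippery blade 65 mm long (22 wide), flat below, tapering evenly from 15 mm thick at the handle to 1.6 mm at the tip
- wedge: the wedge, origin at the centre of its sole
- conical_flask: bystander: small conical glass flask, 63 mm wide, 109 mm tall; origin: centre of its underside
- tip_box: bystander: blue box of pipette tips with clear lid, 89x120x86 mm; origin: centre of its underside
- petri_a: bystander: petri dish, 63 mm wide, 15 mm tall; origin: centre of its underside
- petri_b: bystander: another petri dish, 63 mm wide, 15 mm tall; origin: centre of its underside
- marker: bystander: pen-shaped marker with blue cap, 140 mm long, lying on the bench; origin: centre of its underside
- buffer_bottle: bystander: pale yellow bottle with white cap, 66 mm wide, 169 mm tall; origin: centre of its underside
- media_100_wine: bystander: small glass bottle with blue cap, 46 mm wide, 86 mm tall; origin: centre of its underside
There are look-alikes about, which are no part of the job. There is more than one size of the wedge; the job needs the middle-sized.

How it is judged:
On the way, in this order (a step that is already met when the one before it is completed fails the run):
1. one side of the blue plate is eased at least 3 mm up (value of joint any of rise_left, rise_right above 0.024 rad), for 0.1 s.
2. the other side is eased at least 3 mm up too (value of joint each of rise_left, rise_right above 0.024 rad), for 0.1 s.
At the end, for the whole second after the job is handed in: both sides of the blue plate have come up more than 8 mm, clear of their studs, and the wedge lies still on the bench, its centre at least 140 mm from the middle of the stand and not touching it (value of joint each of rise_left, rise_right above 0.0645 rad and height (world z) of wedge_center below 0.028 m and horizontal distance between wedge_center and stand above 0.14 m and linear speed of wedge below 0.02 m/s and contact force between wedge and stand below 0.1 N).
It fails at once if one side has left its studs (more than 8 mm up) while the other is not yet half-way (under 3.7 mm) ((value of joint rise_left above 0.0645 rad and value of joint rise_right below 0.03 rad) or (value of joint rise_right above 0.0645 rad and value of joint rise_left below 0.03 rad)).
It fails at once if the gripper or arm touches the cassette or stand (contact force between any of the fingers, the arm and stand above 1 N).
It fails at once if the wedge is forced: more than 50 N between it and the cassette or stand (contact force between wedge and stand above 50 N).
It fails at once if a bystander is moved more than 25 mm (distance of any of conical_flask, tip_box, petri_a, petri_b, marker, buffer_bottle, media_100_wine from where it was at the start of the episode above 0.025 m).
It also fails if it takes over 61 s, if anything falls off the work surface, if the arm or the gripper's body presses on something with over 40 N, if the wrist force passes 120 N, or if a joint passes its speed limit or range.

ROBOT

A 7-joint arm with a two-finger parallel gripper is mounted at the origin on a cart in front of the work surface, level with it; the furniture and walls round the work are solid. World frame = base frame: x ahead of the robot, y to its left, z up, the work surface at z = 0. Lengths are in m, angles in rad, forces in N, time in s.
With the tool pointing down it reaches from about 0.425 to 0.875 m from the base axis. Payload 4.7 kg.
Tool frame: the origin (TCP) lies at the very end of the fingers, on their centre line; the grasp point (between the pads) lies robot.hold_point_z behind it (robot.hold_point_z is the distance from the TCP to the grasp point, in m); z points along the fingers, y is the direction in which the jaws open and shut (so a half turn about z gives the same grasp; the last joint's range is limited). The gripper opens to 85 mm and grips with 20 to 120 N. Pads are 22 mm wide; open, the fingers measure 114 mm over their backs; the gripper's body (76 mm by 85 mm) begins 54 mm behind the grasp point. The pads swing forward as they close: fully open they stand 13 mm farther back than shut.
Start: joints at [-1.105, 0.321, -0.07, 1.45, 0.023, 1.371, -0.057], TCP at [0.284, 0.585, 0.231] pointing down, gripper open.
Joint ranges: [-2.86, 2.86], [-0.3, 2.09], [-1.38, 1.24], [0.06, 2.45], [-1.56, 4.7], [0.09, 2.05], [-2.69, 2.69]. Speed limits (rad/s): [2.57, 2.57, 3.14, 3.14, 3.14, 3.14, 3.14].

INTERFACE

Orientations are given as a rotation vector (axis times angle).
In Python, from cell import robot gives the robot as it stands.
- The arm moves only by the tool arm_command, never from a script. Its argument "series" is a list of rows, each a list of 7 numbers: the shift along the tool's x, y, z in cm, then the turn, a rotation vector about the tool's x, y, z in rad, then the opening, from 0 (shut) to 1 (fully open). A call has 1 to 8 rows; each row shifts and turns the pose as measured when the row begins, along the tool's axes as they then stand; what a row does not reach is not made up. A row lasts 1/8 s, in which the tool goes at most 62.5 mm and 10.7 degrees, less where a joint would pass 70% of its speed; a pose out of reach is approached as far as the arm can. A call is refused whole if a number of a shift passes 6.25 or a number of a turn 0.188, either way. A call with a gripper value outside its range is refused whole. The fingers move at their own pace and stop on an object; "squeeze" is the grip in N (left out, the last holds). Time passes only in rows, so rows that do not move let the fingers close. It gives the time, the measured TCP pose, the force and the opening at its end, in the units of the state.
- robot.get_state(): the state, without advancing time (a new reading comes with each control period).
- robot.snapshot(name): name is "side" or "top"; returns a dict with "img" (400x640x3 uint8, red, green, blue), "vfov" (degrees; the focal length in pixels is half the picture's height over the tangent of half this angle, whatever the lens; pixels are square), "cx", "cy" (the principal point, pixels), "R" (3x3) and "t" (3): a world point X has camera coordinates R X + t. Camera axes: x right, y down, z forward; pixel columns grow to the right and rows downward; lengths in m; the calibration is good to about 2 mm. A picture is of the moment at which its call begins. There is no depth.
- robot.close_job(): hands the job in, once; it reports no verdict.
The state is a dict: "t": time; "joint_positions": joint angles; "dq": joint speeds; "tau": joint torques, N m; "position": TCP position; "tcp_rot": TCP orientation; "wrist_force": force on the tool from outside, world axes, zero at the start; "ft_torque": the same for the moment, N m; "opening": finger opening in m.
Only numpy, scipy, OpenCV 4.12 (cv2) and the standard library are available. Lean on these libraries where they do the work, as an engineer would, in place of code of your own. Each camera call takes 0.05 s, during which the arm holds its last target.

## Working session

There is one attempt and no reset: what is moved stays moved. The work goes in short steps, Python scripts to look and compute and a tool call to move; the robot and the scene stay as the last step left them, time stands still between calls to the robot, and variables do not carry over. Pictures are saved under pics/ and viewed, and the job is handed in when it is done.

Besides the shell and the picture viewer there is one more tool, called after ">>>" as name([rows], argument=value, ...), one row to a line, values as JSON. arm_command: Moves the arm, as the interface text tells. Its arguments: {"type":"object","properties":{"series":{"type":"array","items":{"type":"array","items":{"type":"number"}}},"squeeze":{"type":"number"}},"required":["series"]}

```bash
mkdir -p pics; ls; python3 - <<'E'
from cell import robot
import cv2
s=robot.get_state(); print(s, robot.hold_point_z)
import numpy as np
for n in("side","top"):
    d=robot.snapshot(n); cv2.imwrite(f"pics/{n}0.png",d["img"][:,:,::-1]); print(n,d["vfov"],d["cx"],d["cy"],d["R"],d["t"])
E
```

```text
pics
{'t': 0.0, 'joint_positions': array([-1.10489966,  0.32183704, -0.07010744,  1.45172022,  0.02258156,
        1.37075147, -0.0569197 ]), 'dq': array([-0.00114201,  0.00025595, -0.00032129, -0.0011894 , -0.00013409,
       -0.00139252, -0.00128775]), 'tau': array([ 1.25243737e-04, -4.93578422e+01, -3.82028539e-01, -3.14339018e+01,
        1.29265912e-02,  1.12341216e-02, -2.48663213e-06]), 'position': array([0.28356685, 0.58428025, 0.23019183]), 'tcp_rot': array([-7.03533473e-01, -3.06143274e+00,  2.97603426e-03]), 'wrist_force': array([0.0013672 , 0.17972214, 0.28301447]), 'ft_torque': array([-0.01276659,  0.03755226,  0.00968679]), 'opening': 0.08572362855048286} 0.0187
side 49.39151299463188 316.2297455946897 199.38910211232633 [[ 0.91158528 -0.41049715 -0.02245818]
 [-0.25726945 -0.52700038 -0.80998952]
 [ 0.32066292  0.74415233 -0.58601417]] [-0.41436527  0.28969878  1.29268077]
top 52.94558865670652 318.75977182617817 200.49840465123785 [[ 0.01926975 -0.99974151  0.01206571]
 [-0.98823344 -0.02087662 -0.15152173]
 [ 0.15173446 -0.00900396 -0.98838028]] [0.17300036 0.55302592 1.36184965]
```

View pics/side0.png

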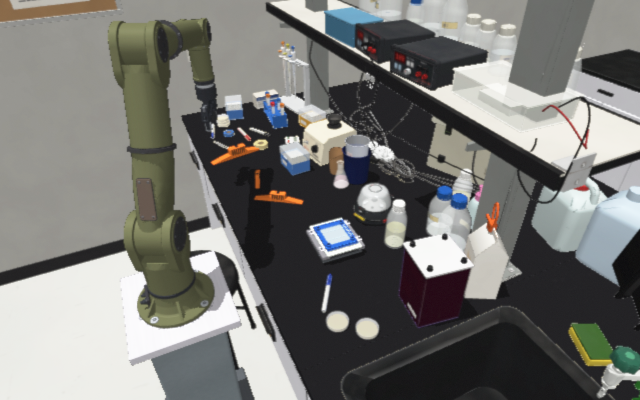

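View pics/top0.png

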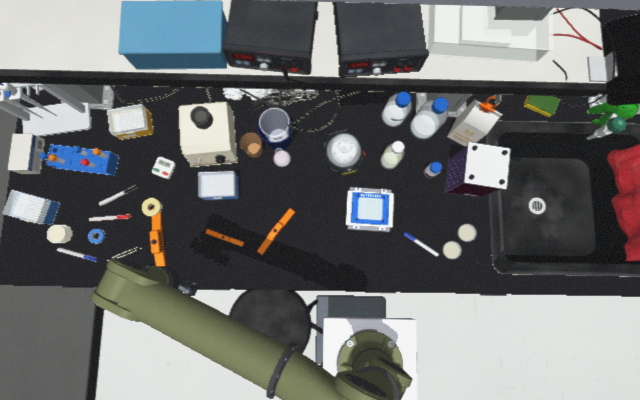

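```bash
cat > h.py <<'E'
import numpy as np, cv2
from cell import robot
def snap(n):
    d=robot.snapshot(n); d["R"]=np.array(d["R"]);d["t"]=np.array(d["t"]); d["f"]=200/np.tan(np.radians(d["vfov"]/2)); return d
def cast(d,px,z):
    px=np.atleast_2d(px).astype(float)
    r=np.c_[(px[:,0]-d["cx"])/d["f"],(px[:,1]-d["cy"])/d["f"],np.ones(len(px))]@d["R"]
    c=-d["R"].T@d["t"]; return c+r*((z-c[2])/r[:,2])[:,None]
def proj(d,X):
    c=np.atleast_2d(X)@d["R"].T+d["t"]; return np.c_[c[:,0]/c[:,2]*d["f"]+d["cx"],c[:,1]/c[:,2]*d["f"]+d["cy"]]
def orange(img):
    h=cv2.cvtColor(img,cv2.COLOR_RGB2HSV); return cv2.inRange(h,(5,150,80),(20,255,255))
def crop(d,x0,y0,x1,y1,k,name):
    cv2.imwrite("pics/"+name,cv2.resize(d["img"][y0:y1,x0:x1,::-1],None,fx=k,fy=k,interpolation=cv2.INTER_CUBIC))
E
python3 - <<'E'
from h import *
for n in("top","side"):
    d=snap(n); m=orange(d["img"])
    cs,_=cv2.findContours(m,cv2.RETR_EXTERNAL,cv2.CHAIN_APPROX_NONE)
    for c in cs:
        if cv2.contourArea(c)<50: continue
        P=cast(d,c[:,0,:],0.008)[:,:2].astype(np.float32)
        print(n,c[:,0].mean(0),cv2.contourArea(c),cv2.minAreaRect(P*1000))
    if n=="top": crop(d,130,180,330,280,4,"t1.png"); crop(d,330,140,490,270,5,"t2.png")
    else: crop(d,200,130,360,260,5,"s1.png"); crop(d,290,200,410,350,4,"s2.png")
E
```

```text
top [224.26582278 237.30379747] 170.5 ((416.4292297363281, 513.394775390625), (140.36669921875, 18.7026309967041), 71.4012451171875)
top [157.40944882 240.19685039] 552.5 ((403.89337158203125, 751.6029663085938), (191.03823852539062, 47.80772399902344), 9.967536926269531)
top [275.07291667 231.        ] 374.0 ((444.3499450683594, 335.7744445800781), (30.145362854003906, 192.6817626953125), 53.93461227416992)
top [488.54385965 104.0877193 ] 103.5 ((931.6068115234375, -440.0844421386719), (58.598121643066406, 59.212162017822266), 10.883193969726562)
side [492.72368421 217.09210526] 166.0 ((1096.5723876953125, -108.06976318359375), (184.93362426757812, 40.104515075683594), 42.384552001953125)
side [278.34259259 197.62962963] 330.0 ((453.3034973144531, 340.29718017578125), (75.35794067382812, 191.66053771972656), 54.11723327636719)
side [257.02439024 178.7804878 ] 69.5 ((411.2949523925781, 498.06658935546875), (137.68695068359375, 16.85556983947754), 71.85494995117188)
side [234.39047619 153.07619048] 376.5 ((375.574462890625, 763.9767456054688), (229.86383056640625, 114.96286010742188), 10.104028701782227)
```

View pics/t1.png

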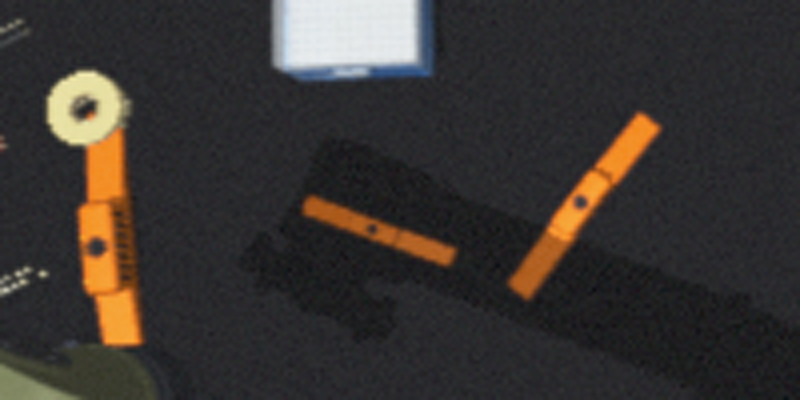

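View pics/t2.png

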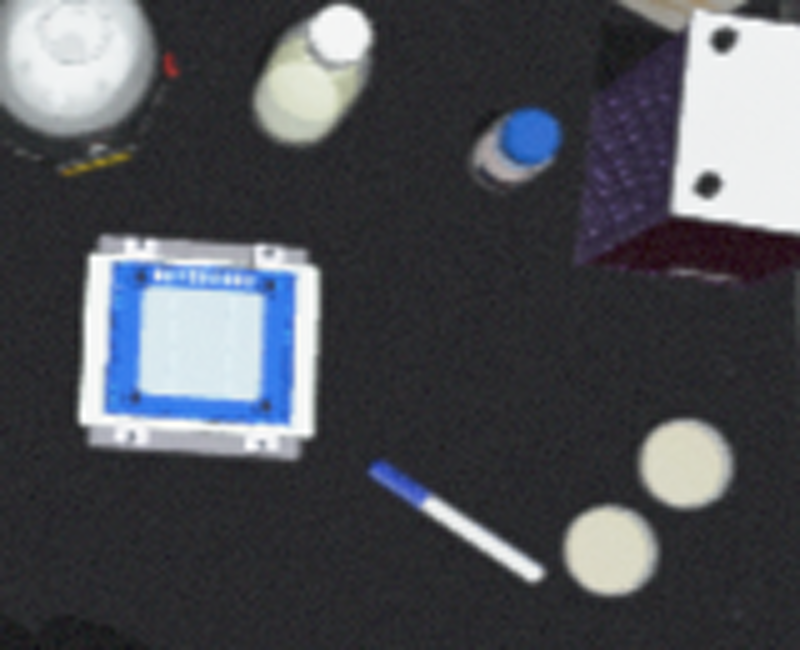

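View pics/s1.png

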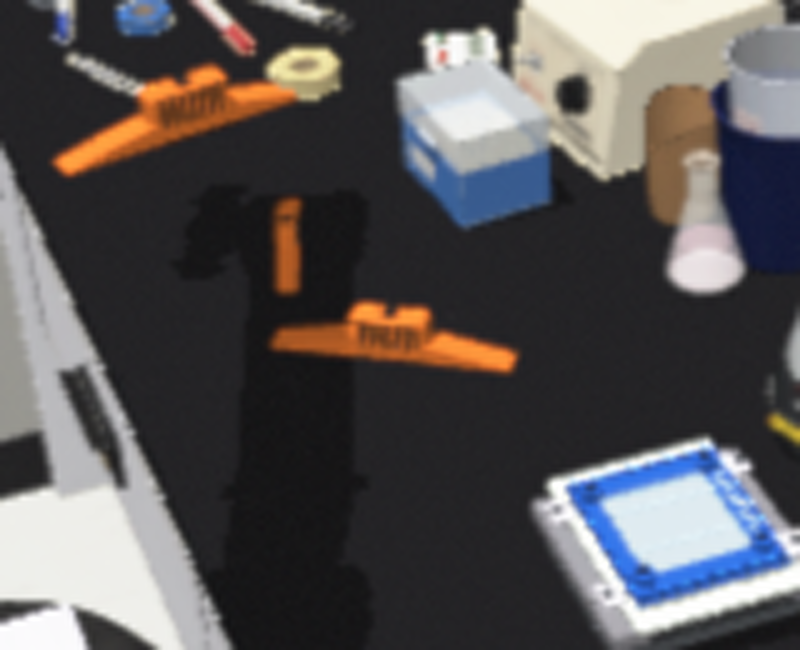

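View pics/s2.png

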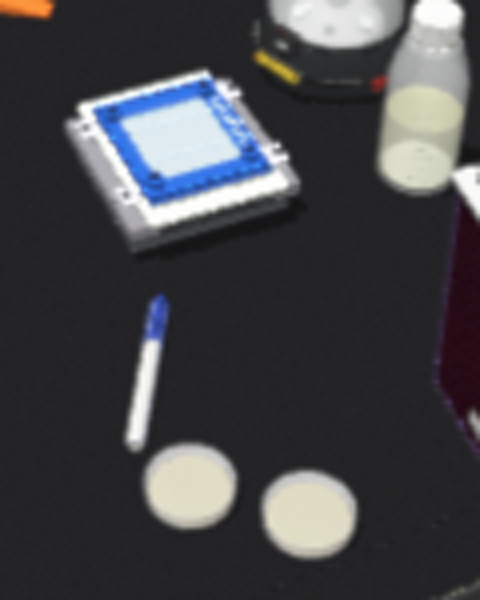

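```bash
python3 - <<'E'
from h import *
V={}
for n,(x0,y0,x1,y1) in dict(top=(340,180,400,240),side=(300,210,370,265)).items():
    d=snap(n); img=d["img"]; h=cv2.cvtColor(img,cv2.COLOR_RGB2HSV)
    m=cv2.inRange(h,(98,120,80),(118,255,255)); mm=np.zeros_like(m); mm[y0:y1,x0:x1]=m[y0:y1,x0:x1]
    c=max(cv2.findContours(mm,cv2.RETR_EXTERNAL,cv2.CHAIN_APPROX_NONE)[0],key=cv2.contourArea)
    hull=cv2.convexHull(c)[:,0,:]
    w=cv2.inRange(h,(0,0,190),(180,60,255)); ww=np.zeros_like(w); ww[y0:y1,x0:x1]=w[y0:y1,x0:x1]
    V[n]=(d,hull)
    for z in (0.042,0.05,0.058):
        print(n,z,cv2.minAreaRect((cast(d,hull,z)[:,:2]*1000).astype(np.float32)))
# orange wedge
d=V["top"][0]; m=orange(d["img"])
cs,_=cv2.findContours(m,cv2.RETR_EXTERNAL,cv2.CHAIN_APPROX_NONE)
c=[c for c in cs if abs(c[:,0].mean(0)-[275,231]).max()<10][0]
box=cv2.boxPoints(cv2.minAreaRect(c)); print(box)
for z in(0,.005):print(z,cast(d,box,z))
# handle hole pixel
print("hole",cast(d,[130+580/4-.4,180+202/4-.4],0.036))
print(cv2.boxPoints(cv2.minAreaRect((cast(d,V["top"][1],.05)[:,:2]*1000).astype(np.float32))))
E
```

```text
top 0.042 ((525.552734375, 6.234043121337891), (128.69024658203125, 106.38812255859375), 88.16812896728516)
top 0.05 ((524.4615478515625, 7.333995819091797), (127.94731140136719, 105.7739486694336), 88.16812896728516)
top 0.058 ((523.370361328125, 8.43393325805664), (127.20435333251953, 105.15975952148438), 88.16813659667969)
side 0.042 ((527.3365478515625, 8.236167907714844), (129.1344451904297, 108.56954956054688), 87.30555725097656)
side 0.05 ((523.173583984375, -0.1612091064453125), (128.0364532470703, 107.6463851928711), 87.30555725097656)
side 0.058 ((519.0107421875, -8.558570861816406), (126.93844604492188, 106.72321319580078), 87.30552673339844)
[[254.84618 249.76923]
 [288.6077  206.36154]
 [295.25385 211.53076]
 [261.49234 254.93845]]
0 [[0.37536286 0.40554772 0.        ]
 [0.53218154 0.29143975 0.        ]
 [0.51401145 0.26710529 0.        ]
 [0.35777708 0.38143431 0.        ]]
0.005 [[0.37522692 0.40481655 0.005     ]
 [0.53149642 0.29110819 0.005     ]
 [0.51338996 0.26685895 0.005     ]
 [0.35770272 0.38078758 0.005     ]]
hole [[0.44330463 0.33495846 0.036     ]]
[[469.55655  -54.916344]
 [575.2764   -58.297592]
 [579.3666    69.584335]
 [473.64667   72.96558 ]]
```

```bash
python3 - <<'E'
from h import *
d=snap("top")
for n,p,z in [("buffer cap",(397,147),.169),("media cap",(436,167.5),.086),("marker a",(405,234),.01),("marker b",(438,255),.01),("petri1",(467,232),.015),("petri2",(452,250),.015),("flask",(282,158),.1),("tipbox",(217,185),.086),("roundthing",(344,150),.08)]:
    print(n,cast(d,p,z)[0].round(3))
d=snap("side"); 
for n,p,z in [("buffer base",(395,242),.0),("flask base",(341,186),0)]: print(n,cast(d,p,z)[0].round(3))
E
```

```text
buffer cap [ 0.711 -0.065  0.169]
media cap [ 0.666 -0.216  0.086]
marker a [ 0.441 -0.123  0.01 ]
marker b [ 0.369 -0.239  0.01 ]
petri1 [ 0.452 -0.342  0.015]
petri2 [ 0.388 -0.287  0.015]
flask [0.684 0.312 0.1  ]
tipbox [0.588 0.53  0.086]
roundthing [0.722 0.1   0.08 ]
buffer base [ 0.714 -0.072  0.   ]
flask base [0.703 0.309 0.   ]
```

```bash
cat >> h.py <<'E'
from scipy.spatial.transform import Rotation as Rn
def delta(goal,xdeg=None):
    """tool-frame shift (cm) to goal, and turn to make tool z down and tool x at heading xdeg"""
    s=robot.get_state(); R=Rn.from_rotvec(s["tcp_rot"])
    sh=R.inv().apply(np.array(goal)-s["position"])*100
    x=R.as_matrix()[:,0]; h=np.degrees(np.arctan2(x[1],x[0]))
    if xdeg is not None:
        a=np.radians(xdeg); M=np.c_[[np.cos(a),np.sin(a),0],[np.sin(a),-np.cos(a),0],[0,0,-1]]
        tr=(R.inv()*Rn.from_matrix(M)).as_rotvec()
    else: tr=None
    print("t",round(s["t"],2),"pos",s["position"].round(4),"head",h.round(2),"shift cm",sh.round(2),"turn",None if tr is None else tr.round(3),"F",np.round(s["wrist_force"],1),"op",round(s["opening"],4))
E
```

>>> arm_command([
  [-4.2, -2.6, 1, 0, 0, 0, 1],
  [-4.2, -2.6, 1, 0, 0, 0, 1],
  [-4.2, -2.6, 1, 0, 0, 0, 1],
  [-4.2, -2.6, 1, 0, 0, 0, 1],
  [-4.2, -2.6, 1, 0, 0, 0, 1],
  [-4.2, -2.6, 1, 0, 0, 0, 1],
  [0, 0, 0, 0, 0, 0.178, 1],
  [0, 0, 0, 0, 0, 0, 1],
])

```text
t: 1.4
position: [0.4471, 0.3276, 0.1694]
tcp_rot: [0.975, 2.986, 0.005]
wrist_force: [0.6, 0.5, -0.0]
opening: 0.0854
```

```bash
python3 - <<'E'
from h import *
delta([.444,.3355,.03],143.9)
d=snap("top"); crop(d,200,160,360,280,5,"t3.png")
d=snap("side"); crop(d,200,130,360,260,5,"s3.png")
delta([.444,.3355,.03],143.9)
E
```

```text
t 1.4 pos [0.4471 0.3276 0.1694] head 143.84 shift cm [ 0.71  0.41 13.94] turn [ 0.003 -0.001 -0.001] F [ 0.6  0.5 -0. ] op 0.0854
t 1.5 pos [0.4471 0.3277 0.1693] head 143.97 shift cm [ 0.7   0.41 13.93] turn [ 0.003 -0.     0.001] F [ 0.2  0.1 -0.3] op 0.0852
```

>>> arm_command([
  [0.7, 0.4, 4, 0, 0, 0, 1],
  [0, 0, 4, 0, 0, 0, 1],
  [0, 0, 4, 0, 0, 0, 1],
  [0, 0, 2, 0, 0, 0, 1],
  [0, 0, 1.0, 0, 0, 0, 1],
  [0, 0, 0, 0, 0, 0, 1],
], squeeze=70)

```text
t: 2.25
position: [0.4425, 0.3434, 0.0176]
tcp_rot: [0.935, 2.997, 0.014]
wrist_force: [-0.4, -0.4, -0.6]
opening: 0.0859
```

```bash
python3 - <<'E'
from h import *
delta([.444,.3355,.008],143.9)
d=snap("side"); crop(d,200,130,360,260,5,"s3.png")
E
```

```text
t 2.25 pos [0.4425 0.3434 0.0176] head 145.34 shift cm [-0.57 -0.57  0.95] turn [ 0.009 -0.001  0.025] F [-0.4 -0.4 -0.6] op 0.0859
```

View pics/s3.png

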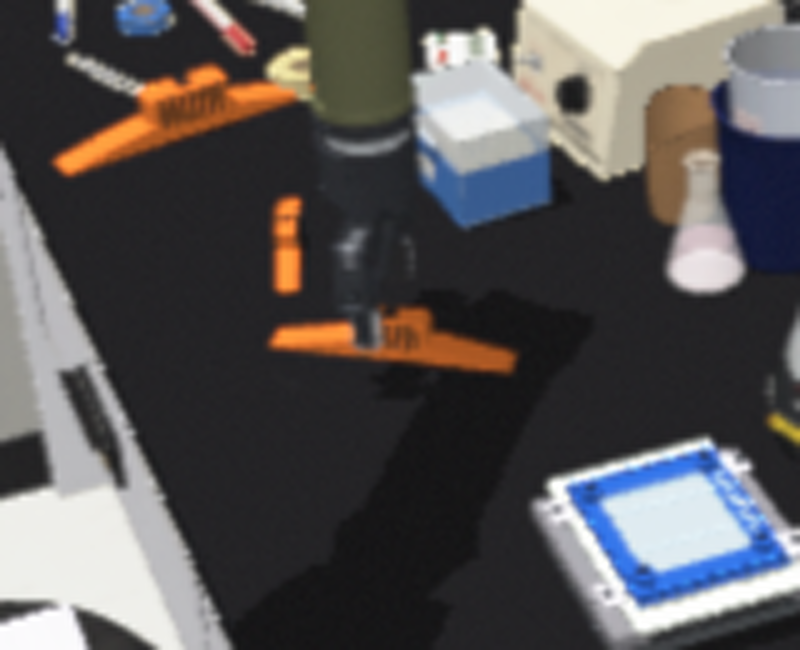

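>>> arm_command([
  [-0.6, -0.5, 0.6, 0.009, 0, 0.025, 1],
  [0, 0, 0, 0, 0, 0, 1],
])

```text
t: 2.55
position: [0.4464, 0.3366, 0.0137]
tcp_rot: [0.975, 2.985, 0.006]
wrist_force: [0.3, 0.1, -0.0]
opening: 0.0851
```

```bash
python3 - <<'E'
from h import *
delta([.444,.3355,.008],143.9)
E
```

```text
t 2.55 pos [0.4464 0.3366 0.0137] head 143.83 shift cm [ 0.13 -0.23  0.57] turn [ 0.004  0.    -0.001] F [ 0.3  0.1 -0. ] op 0.0851
```

>>> arm_command([
  [0.1, -0.2, 0.5, 0.004, 0, 0, 1],
  [0, 0, 0, 0, 0, 0, 0],
  [0, 0, 0, 0, 0, 0, 0],
  [0, 0, 0, 0, 0, 0, 0],
  [0, 0, 0, 0, 0, 0, 0],
  [0, 0, 0, 0, 0, 0, 0],
], squeeze=70)

```text
t: 3.3
position: [0.4452, 0.3363, 0.0098]
tcp_rot: [0.975, 2.985, 0.004]
wrist_force: [-0.8, 0.2, -1.9]
opening: 0.021
```

```bash
python3 - <<'E'
from h import *
delta([.444,.3355,.008],143.9)
d=snap("top"); crop(d,200,160,360,280,5,"t4.png")
E
```

```text
t 3.3 pos [0.4452 0.3363 0.0098] head 143.83 shift cm [ 0.05 -0.13  0.18] turn [ 0.003  0.001 -0.001] F [-0.8  0.2 -1.9] op 0.021
```

View pics/t4.png

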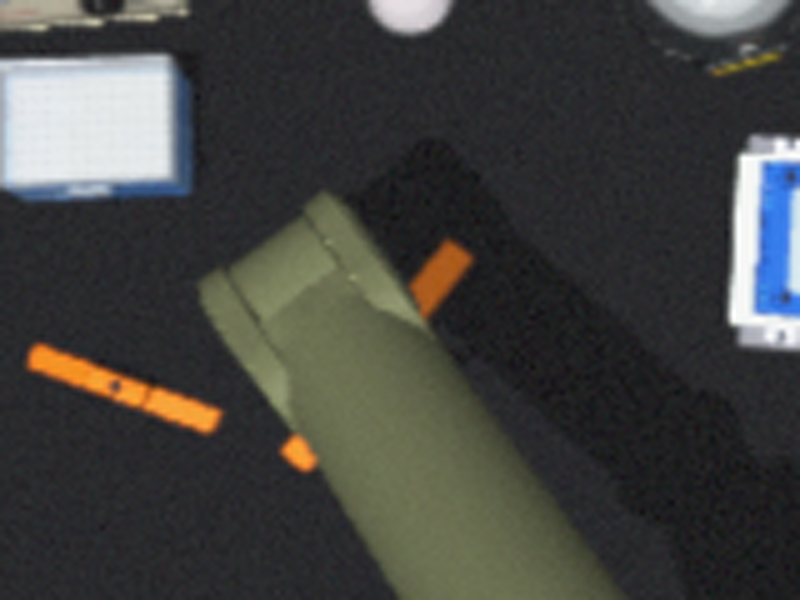

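>>> arm_command([
  [0, 0, -5, 0, 0, 0, 0],
  [0, 0, -5, 0, 0, 0, 0],
  [0, 0, 0, 0, 0, 0.18, 0],
  [0, 0, 0, 0, 0, 0.18, 0],
  [0, 0, 0, 0, 0, 0.18, 0],
  [0, 0, 0, 0, 0, 0.18, 0],
  [0, 0, 0, 0, 0, 0.18, 0],
  [0, 0, 0, 0, 0, 0, 0],
])

```text
t: 4.35
position: [0.4431, 0.3346, 0.1104]
tcp_rot: [-2.208, -2.235, 0.004]
wrist_force: [-0.2, 0.3, -1.2]
opening: 0.0208
```

```bash
python3 - <<'E'
from h import *
delta([.532,.196,.11],87.8)
E
```

```text
t 4.35 pos [0.4431 0.3346 0.1104] head 90.71 shift cm [-13.97   8.72   0.04] turn [-0.002  0.002  0.051] F [-0.2  0.3 -1.2] op 0.0208
```

>>> arm_command([
  [0, 0, 0, 0, 0, 0.05, 0],
  [-4, 2.4, 0, 0, 0, 0, 0],
  [-4, 2.4, 0, 0, 0, 0, 0],
  [-3, 2, 0, 0, 0, 0, 0],
  [-3, 1.5, 0, 0, 0, 0, 0],
  [0, 0, 0, 0, 0, 0, 0],
])

```text
t: 5.1
position: [0.5232, 0.1886, 0.1092]
tcp_rot: [-2.236, -2.206, 0.006]
wrist_force: [0.2, -0.1, -0.9]
opening: 0.0209
```

```bash
python3 - <<'E'
from h import *
delta([.532,.196,.06],87.8)
d=snap("top"); crop(d,260,160,420,280,5,"t5.png")
d=snap("side"); crop(d,240,150,400,270,5,"s5.png")
E
```

```text
t 5.1 pos [0.5232 0.1886 0.1092] head 89.24 shift cm [0.76 0.88 4.92] turn [-0.003  0.002  0.025] F [ 0.2 -0.1 -0.9] op 0.0209
```

View pics/t5.png

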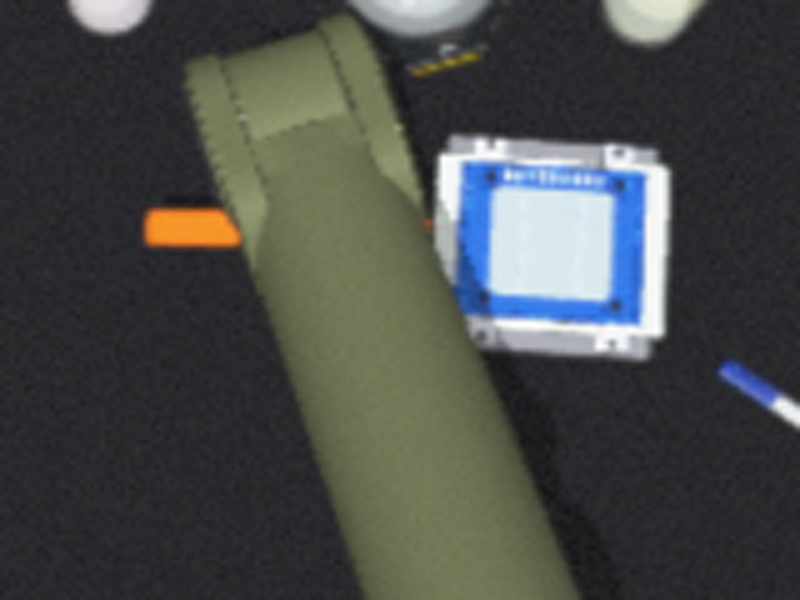

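View pics/s5.png

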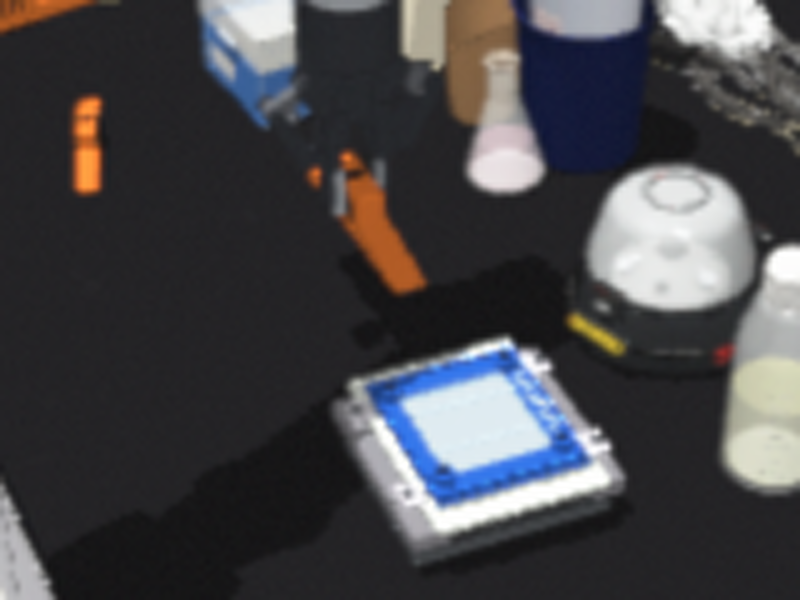

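```bash
python3 - <<'E'
from h import *
d=snap("top"); ds=snap("side")
for n,D in(("top",d),("side",ds)):
    m=orange(D["img"]); cs=cv2.findContours(m,cv2.RETR_EXTERNAL,cv2.CHAIN_APPROX_NONE)[0]
    for c in cs:
        mm=c[:,0].mean(0)
        if 265<mm[0]<350 and cv2.contourArea(c)>3: print(n,c[:,0].min(0),c[:,0].max(0),cv2.contourArea(c)); B=cv2.boxPoints(cv2.minAreaRect(c)); print(B, cast(D,B,.105)[:,:2].round(4))
s=robot.get_state();R=Rn.from_rotvec(s["tcp_rot"])
for x in(-.095,.095):
  for y in (-.011,.011):
    p=s["position"]+R.apply([x,y,.009]); print(x,y,p.round(4),proj(d,p),proj(ds,p))
E
```

```text
top [287 202] [306 209] 117.5
[[287. 202.]
 [306. 202.]
 [306. 209.]
 [287. 209.]] [[0.5323 0.2903]
 [0.5337 0.2271]
 [0.5102 0.2265]
 [0.5088 0.2895]]
side [308 180] [324 208] 170.0
[[302.40002 182.79999]
 [310.80005 178.59998]
 [324.40002 205.79999]
 [316.      210.     ]] [[0.5151 0.2515]
 [0.5538 0.2635]
 [0.5277 0.0897]
 [0.4927 0.0807]]
-0.095 -0.011 [0.5095 0.0989 0.1002] [[344.28379009 210.18880115]] [[318.352875   206.87164591]]
-0.095 0.011 [0.5315 0.0988 0.1001] [[344.39648885 203.6659795 ]] [[324.26561703 205.21816179]]
0.095 -0.011 [0.5109 0.2889 0.1002] [[287.29522105 208.5706645 ]] [[297.49925999 179.11948947]]
0.095 0.011 [0.5329 0.2888 0.1001] [[287.5535992  202.04495493]] [[302.9839115  177.73038828]]
```

```bash
python3 - <<'E'
from h import *
delta([.5318,.1718,.066],87.8)
E
```

```text
t 5.3 pos [0.5212 0.1939 0.1092] head 89.55 shift cm [-2.2   1.09  4.31] turn [-0.004  0.     0.031] F [-0.2  0.5 -0.5] op 0.0208
```

>>> arm_command([
  [0, 0, 0, -0.003, 0, 0.03, 0],
  [-1, 1.1, 2.5, 0, 0, 0, 0],
  [-1, 0, 1.5, 0, 0, 0, 0],
  [0, 0, 0, 0, 0, 0, 0],
])

```text
t: 5.8
position: [0.5299, 0.1773, 0.0683]
tcp_rot: [-2.257, -2.183, -0.0]
wrist_force: [0.2, -0.2, -1.3]
opening: 0.0206
```

```bash
python3 - <<'E'
from h import *
delta([.5318,.1718,.060],87.8)
E
```

```text
t 5.8 pos [0.5299 0.1773 0.0683] head 88.11 shift cm [-0.55  0.21  0.83] turn [-0.001 -0.001  0.005] F [ 0.2 -0.2 -1.3] op 0.0206
```

>>> arm_command([
  [-0.5, 0.2, 0.4, 0, 0, 0.005, 0],
  [0, 0, 0.2, 0, 0, 0, 0],
  [0, 0, 0.2, 0, 0, 0, 0],
  [0, 0, 0, 0, 0, 0, 0],
])

```text
t: 6.3
position: [0.5323, 0.1738, 0.0616]
tcp_rot: [-2.261, -2.179, -0.005]
wrist_force: [0.4, -0.4, -0.7]
opening: 0.0206
```

```bash
python3 - <<'E'
from h import *
delta([.5318,.1718,.050],87.8)
E
```

```text
t 6.3 pos [0.5323 0.1738 0.0616] head 87.87 shift cm [-0.2  -0.04  1.16] turn [ 0.001 -0.004  0.001] F [ 0.4 -0.4 -0.7] op 0.0206
```

>>> arm_command([
  [-0.2, 0, 0.2, 0, 0, 0, 0],
  [0, 0, 0.2, 0, 0, 0, 0],
  [0, 0, 0, 0, 0, 0, 0],
])

```text
t: 6.68
position: [0.5323, 0.1719, 0.0576]
tcp_rot: [-2.261, -2.179, -0.006]
wrist_force: [1.5, 1.3, -1.3]
opening: 0.0207
```

>>> arm_command([
  [0, 0, 0.2, 0, 0, 0, 0],
  [0, 0, 0.2, 0, 0, 0, 0],
])

```text
t: 6.92
position: [0.5325, 0.172, 0.0536]
tcp_rot: [-2.261, -2.179, -0.007]
wrist_force: [0.5, 0.3, 0.4]
opening: 0.0209
```

>>> arm_command([
  [0, 0, 0.2, 0, 0, 0, 0],
])

```text
t: 7.05
position: [0.5325, 0.1721, 0.0514]
tcp_rot: [-2.261, -2.179, -0.007]
wrist_force: [-1.1, 1.0, 2.3]
opening: 0.0209
```

>>> arm_command([
  [0, 0, 0.15, 0, 0, 0, 0],
])

```text
t: 7.18
position: [0.5327, 0.1723, 0.0506]
tcp_rot: [-2.261, -2.179, -0.007]
wrist_force: [-2.0, 0.4, 8.9]
opening: 0.0209
```

>>> arm_command([
  [-0.3, 0, -0.06, 0, 0, 0, 0],
  [-0.5, 0, 0, 0, 0, 0, 0],
])

```text
t: 7.42
position: [0.533, 0.1653, 0.052]
tcp_rot: [-2.259, -2.181, -0.01]
wrist_force: [0.1, -0.4, -1.3]
opening: 0.0207
```

```bash
python3 - <<'E'
from h import *
delta([.5305,.130,.051],87.8)
E
```

```text
t 7.42 pos [0.533  0.1653 0.052 ] head 87.98 shift cm [-3.54 -0.13  0.08] turn [ 0.003 -0.006  0.003] F [ 0.1 -0.4 -1.3] op 0.0207
```

>>> arm_command([
  [-0.3, -0.1, 0.06, 0.003, -0.006, 0.003, 0],
])

```text
t: 7.55
position: [0.5319, 0.1616, 0.0512]
tcp_rot: [2.264, 2.177, -0.001]
wrist_force: [0.4, 0.6, 0.3]
opening: 0.0209
```

>>> arm_command([
  [-0.4, 0, 0, 0, 0, 0, 0],
])

```text
t: 7.68
position: [0.5319, 0.158, 0.0513]
tcp_rot: [2.264, 2.177, 0.0]
wrist_force: [0.4, 4.1, 2.4]
opening: 0.0212
```

>>> arm_command([
  [-0.4, 0, 0, 0, 0, 0, 0],
])

```text
t: 7.8
position: [0.532, 0.157, 0.0518]
tcp_rot: [-2.262, -2.177, -0.007]
wrist_force: [-0.0, 9.4, 1.5]
opening: 0.0208
```

>>> arm_command([
  [-0.5, 0, 0.05, 0, -0.006, 0, 0],
])

```text
t: 7.92
position: [0.5319, 0.1567, 0.052]
tcp_rot: [-2.261, -2.18, -0.009]
wrist_force: [-0.4, 10.7, 1.0]
opening: 0.0209
```

>>> arm_command([
  [-0.6, 0, 0.05, 0, 0, 0, 0],
])

```text
t: 8.05
position: [0.5318, 0.1566, 0.0524]
tcp_rot: [-2.254, -2.18, -0.019]
wrist_force: [-0.4, 13.1, 4.6]
opening: 0.0206
```

```bash
python3 - <<'E'
from h import *
delta([.5305,.130,.051],87.8)
print(robot.get_state()["ft_torque"])
d=snap("side"); crop(d,270,180,390,280,6,"s6.png")
E
```

```text
t 8.05 pos [0.5318 0.1566 0.0524] head 88.07 shift cm [-2.67 -0.04  0.11] turn [ 0.004 -0.013  0.005] F [-0.4 13.1  4.6] op 0.0206
[ 2.49802804  0.29155639 -0.15429244]
```

View pics/s6.png

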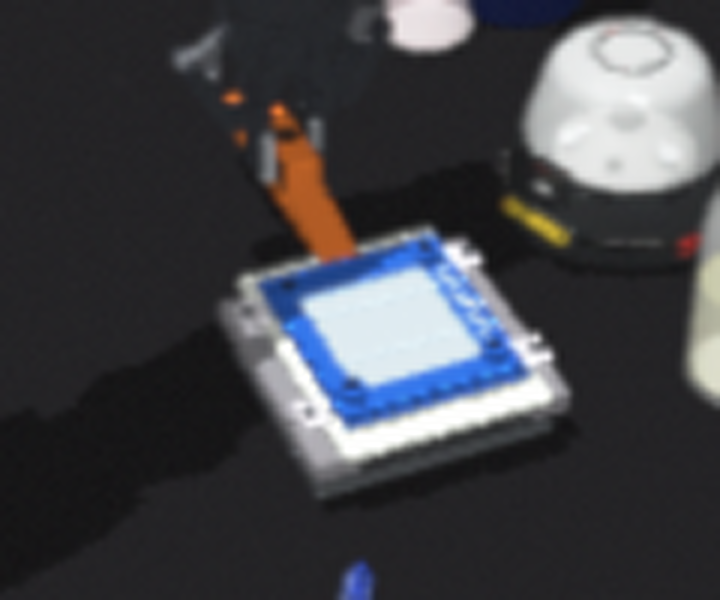

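>>> arm_command([
  [-0.8, 0, 0.1, 0, -0.012, 0, 0],
])

```text
t: 8.22
position: [0.5317, 0.155, 0.0525]
tcp_rot: [-2.254, -2.186, -0.017]
wrist_force: [0.6, 12.1, 0.7]
opening: 0.0208
```

>>> arm_command([
  [-0.9, 0, 0.1, 0, 0, 0, 0],
])

```text
t: 8.35
position: [0.5319, 0.1531, 0.0527]
tcp_rot: [-2.246, -2.187, -0.029]
wrist_force: [0.1, 13.3, 4.4]
opening: 0.0209
```

>>> arm_command([
  [-0.9, 0, 0.1, 0, -0.03, 0, 0],
])

```text
t: 8.48
position: [0.5317, 0.1491, 0.0519]
tcp_rot: [2.241, 2.186, 0.004]
wrist_force: [1.0, 9.0, -7.7]
opening: 0.0212
```

```bash
python3 - <<'E'
from h import *
delta([.5305,.130,.051],87.8)
E
```

```text
t 8.47 pos [0.5317 0.1491 0.0519] head 88.58 shift cm [-1.91 -0.07  0.1 ] turn [0.01  0.006 0.014] F [ 1.   9.  -7.7] op 0.0212
```

>>> arm_command([
  [-0.9, 0, 0.1, 0.01, 0, 0.014, 0],
])

```text
t: 8.6
position: [0.5317, 0.1467, 0.0516]
tcp_rot: [2.259, 2.183, 0.004]
wrist_force: [0.6, 11.5, 1.4]
opening: 0.0211
```

>>> arm_command([
  [-0.9, 0, 0.08, 0, -0.01, 0, 0],
])

```text
t: 8.72
position: [0.5318, 0.1435, 0.0515]
tcp_rot: [2.254, 2.184, 0.003]
wrist_force: [0.7, 12.6, 0.1]
opening: 0.0207
```

```bash
python3 - <<'E'
from h import *
delta([.5305,.130,.051],87.8)
E
```

```text
t 8.72 pos [0.5318 0.1435 0.0515] head 88.19 shift cm [-1.35 -0.09  0.05] turn [0.004 0.001 0.007] F [ 0.7 12.6  0.1] op 0.0207
```

>>> arm_command([
  [-0.9, -0.05, 0.07, 0, -0.008, 0.006, 0],
  [-0.9, 0, 0.07, 0, -0.008, 0.003, 0],
])

```text
t: 8.98
position: [0.5315, 0.1377, 0.0515]
tcp_rot: [2.254, 2.179, 0.007]
wrist_force: [-0.1, 11.3, 0.1]
opening: 0.0208
```

>>> arm_command([
  [-0.9, 0, 0.07, 0, -0.008, 0, 0],
  [-0.9, 0, 0.07, 0, -0.008, 0, 0],
])

```text
t: 9.22
position: [0.5314, 0.1318, 0.0515]
tcp_rot: [2.245, 2.184, 0.01]
wrist_force: [0.8, 11.7, -0.1]
opening: 0.0211
```

```bash
python3 - <<'E'
from h import *
delta([.5305,.130,.051],87.8)
d=snap("side"); crop(d,270,180,390,280,6,"s7.png")
E
```

```text
t 9.22 pos [0.5314 0.1318 0.0515] head 88.43 shift cm [-0.18 -0.08  0.05] turn [0.011 0.003 0.011] F [ 0.8 11.7 -0.1] op 0.0211
```

View pics/s7.png

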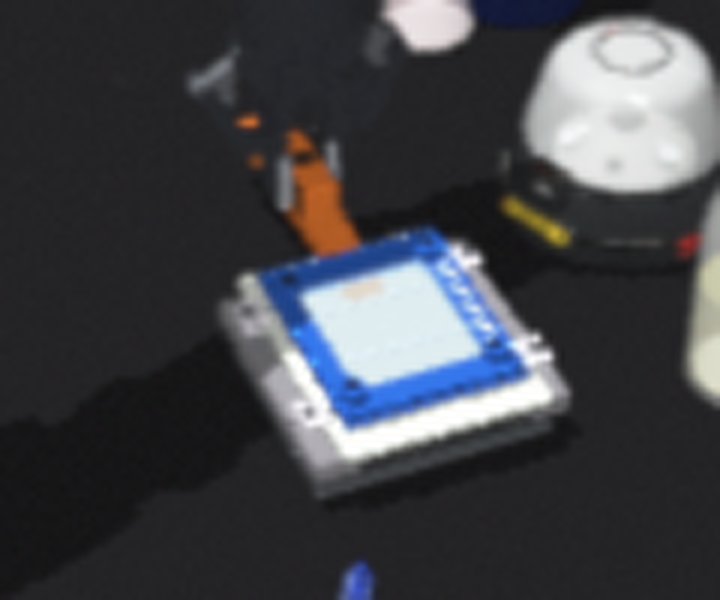

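>>> arm_command([
  [-0.8, -0.05, 0.07, 0.01, -0.006, 0.01, 0],
  [0, 0, 0, 0, 0, 0, 0],
])

```text
t: 9.52
position: [0.5311, 0.1291, 0.0513]
tcp_rot: [2.255, 2.181, 0.002]
wrist_force: [0.5, -4.5, -0.5]
opening: 0.0208
```

```bash
python3 - <<'E'
from h import *
delta([.5305,.130,.051],87.8)
d=snap("side"); crop(d,295,205,375,265,10,"s8.png")
dt=snap("top"); crop(dt,335,175,405,235,10,"t8.png")
def where(p,z): 
    X=cast(d,p,z)[0]; return X.round(4)
C=np.array([.5255,.006]); ys=np.array([.038,.999]); xs=np.array([.999,-.038])
for z,rel in [(.0435,(0,.027)),(.0435,(0,.03)),(.0435,(0,.033))]:
    X=np.r_[C+rel[0]*xs+rel[1]*ys,z]; print(rel,proj(d,X))
# predicted left-top-edge corners for rises
for r in (0,4,6,8):
  for x in(-.054,.054):
    X=np.r_[C+x*xs+.062*ys,.0416+.007+r/1000]; print(r,x,proj(d,X).round(1),proj(dt,X).round(1))
E
```

```text
t 9.53 pos [0.5311 0.1291 0.0513] head 88.09 shift cm [ 0.09 -0.07  0.03] turn [0.004 0.002 0.005] F [ 0.5 -4.5 -0.5] op 0.0208
(0, 0.027) [[331.44469247 229.65127299]]
(0, 0.03) [[331.08624218 229.12607988]]
(0, 0.033) [[330.72890106 228.60251192]]
0 -0.054 [[312.6 226.5]] [[351.5 222.5]]
0 0.054 [[341.7 218.5]] [[352.8 191.7]]
4 -0.054 [[312.6 225.6]] [[351.6 222.4]]
4 0.054 [[341.7 217.6]] [[353.  191.5]]
6 -0.054 [[312.6 225.1]] [[351.6 222.3]]
6 0.054 [[341.7 217.1]] [[353.  191.4]]
8 -0.054 [[312.6 224.7]] [[351.7 222.3]]
8 0.054 [[341.7 216.7]] [[353.1 191.3]]
```

View pics/s8.png

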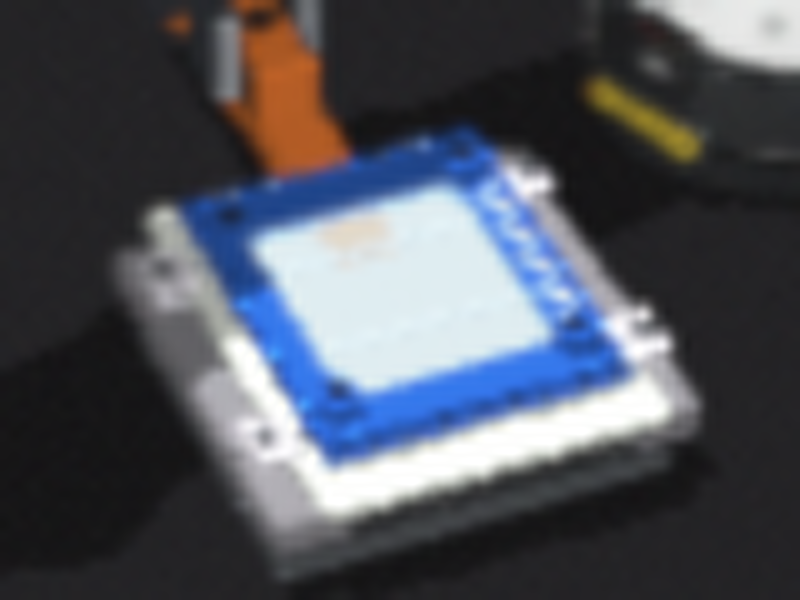

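View pics/t8.png

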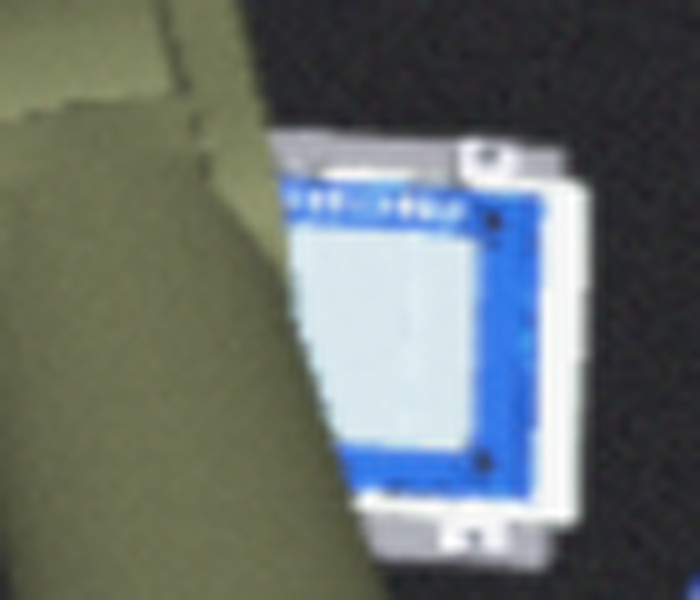

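>>> arm_command([
  [2, 0, 0, 0, 0, 0, 0],
  [2, 0, 0, 0, 0, 0, 0],
  [2, 0, -0.2, 0, 0, 0, 0],
  [0, 0, -3, 0, 0, 0, 0],
  [0, 0, -3, 0, 0, 0, 0],
  [0, 0, -2, 0, 0, 0, 0],
  [0, 0, 0, 0, 0, 0, 0],
])

```text
t: 10.5
position: [0.5308, 0.2001, 0.1339]
tcp_rot: [2.251, 2.189, -0.002]
wrist_force: [-0.2, 0.1, -2.2]
opening: 0.021
```

```bash
python3 - <<'E'
from h import *
C=np.array([.5255,.006]); ys=np.array([.038,.999])
g=C-.166*ys; print(g)
delta([*g,.13],87.8)
d=snap("side"); crop(d,295,205,375,265,10,"s9.png")
E
```

```text
[ 0.519192 -0.159834]
t 10.5 pos [0.5308 0.2001 0.1339] head 88.4 shift cm [-36.01  -0.16   0.47] turn [0.    0.002 0.01 ] F [-0.2  0.1 -2.2] op 0.021
```

View pics/s9.png

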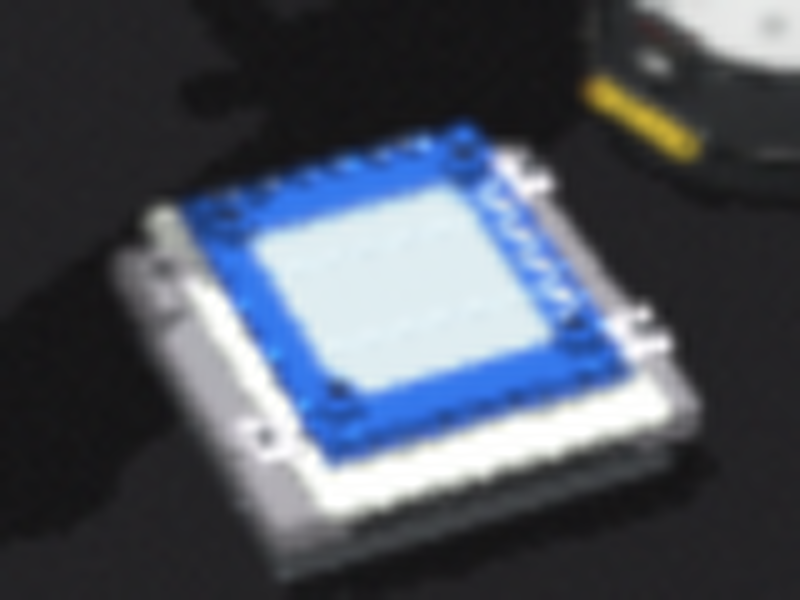

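>>> arm_command([
  [-5, 0, 0, 0, 0, 0.01, 0],
  [-5, 0, 0, 0, 0, 0, 0],
  [-5, 0, 0, 0, 0, 0, 0],
  [-5, 0, 0, 0, 0, 0, 0],
  [-5, 0, 0, 0, 0, 0, 0],
  [-5, 0, 0, 0, 0, 0, 0],
  [-5, 0, 0, 0, 0, 0, 0],
  [0, 0, 0, 0, 0, 0, 0],
])

```text
t: 11.55
position: [0.5127, -0.1551, 0.1232]
tcp_rot: [-2.251, -2.182, 0.025]
wrist_force: [-0.6, 1.0, -2.2]
opening: 0.0206
```

```bash
python3 - <<'E'
from h import *
delta([.5190,-.160,.058],87.8)
E
```

```text
t 11.55 pos [ 0.5127 -0.1551  0.1232] head 88.21 shift cm [-0.42  0.75  6.52] turn [-0.016  0.007  0.007] F [-0.6  1.  -2.2] op 0.0206
```

>>> arm_command([
  [-1.4, 0.7, 2, -0.016, 0.007, 0.007, 0],
  [0, 0, 2, 0, 0, 0, 0],
  [0, 0, 1.5, 0, 0, 0, 0],
  [0, 0, 0, 0, 0, 0, 0],
])

```text
t: 12.05
position: [0.5178, -0.1654, 0.0625]
tcp_rot: [-2.257, -2.177, 0.003]
wrist_force: [-0.2, -0.0, -0.8]
opening: 0.0204
```

```bash
python3 - <<'E'
from h import *
delta([.5190,-.160,.058],87.8)
d=snap("side"); crop(d,290,195,410,295,6,"s10.png")
dt=snap("top"); crop(dt,335,175,455,255,6,"t10.png")
E
```

```text
t 12.05 pos [ 0.5178 -0.1654  0.0625] head 87.94 shift cm [0.54 0.1  0.45] turn [-0.006 -0.003  0.003] F [-0.2 -0.  -0.8] op 0.0204
```

View pics/s10.png

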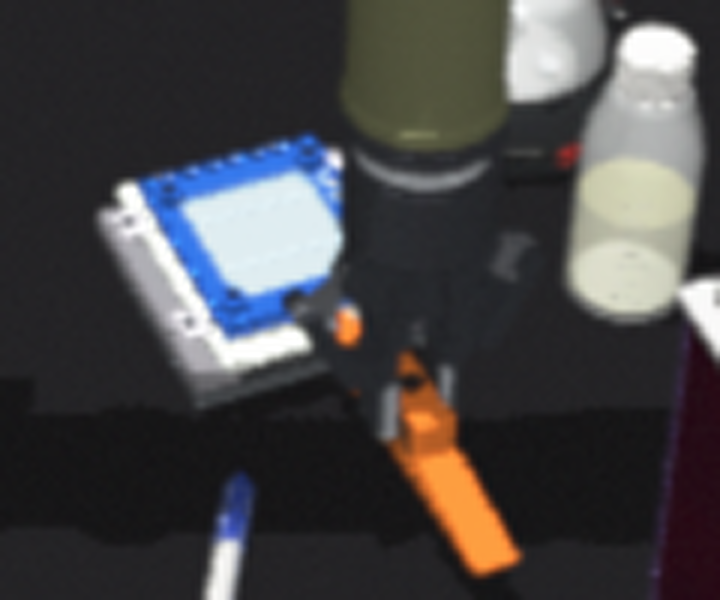

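View pics/t10.png

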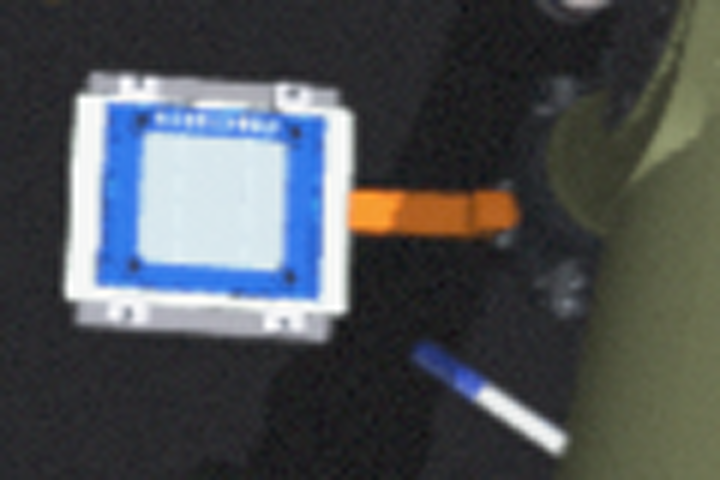

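>>> arm_command([
  [0.5, 0.15, 0.4, -0.006, -0.003, 0.003, 0],
  [0, 0, 0.3, 0, 0, 0, 0],
  [0, 0, 0, 0, 0, 0, 0],
])

```text
t: 12.52
position: [0.5224, -0.16, 0.0584]
tcp_rot: [2.259, 2.175, 0.007]
wrist_force: [0.2, -0.2, -1.4]
opening: 0.0209
```

>>> arm_command([
  [0, 0, 0.2, 0, 0, 0, 0],
  [0, 0, 0, 0, 0, 0, 0],
])

```text
t: 12.78
position: [0.5226, -0.1601, 0.0566]
tcp_rot: [2.259, 2.175, 0.008]
wrist_force: [0.3, 0.2, -1.8]
opening: 0.0208
```

```bash
python3 - <<'E'
from h import *
delta([.5190,-.150,.0515],87.8)
E
```

```text
t 12.78 pos [ 0.5226 -0.1601  0.0566] head 87.82 shift cm [ 1.   -0.4   0.51] turn [0.008 0.001 0.   ] F [ 0.3  0.2 -1.8] op 0.0208
```

>>> arm_command([
  [0, -0.2, 0.2, 0.008, 0, 0, 0],
  [0, 0, 0.15, 0, 0, 0, 0],
])

```text
t: 13.02
position: [0.5206, -0.1603, 0.0531]
tcp_rot: [2.264, 2.178, -0.001]
wrist_force: [0.1, 0.4, -1.2]
opening: 0.0209
```

>>> arm_command([
  [0, 0, 0.15, 0, 0, 0, 0],
])

```text
t: 13.15
position: [0.5206, -0.1603, 0.0514]
tcp_rot: [2.263, 2.178, -0.001]
wrist_force: [-0.3, 0.4, 0.0]
opening: 0.021
```

```bash
python3 - <<'E'
from h import *
delta([.5190,-.150,.0515],87.8)
E
```

```text
t 13.15 pos [ 0.5206 -0.1603  0.0514] head 87.8 shift cm [ 1.03 -0.2  -0.01] turn [-0.     0.001  0.   ] F [-0.3  0.4  0. ] op 0.021
```

>>> arm_command([
  [0.5, 0, -0.01, 0, 0, 0, 0],
  [0.5, 0, 0, 0, 0.002, 0, 0],
])

```text
t: 13.4
position: [0.5209, -0.1502, 0.0514]
tcp_rot: [-2.264, -2.177, -0.001]
wrist_force: [-0.4, 0.8, -1.0]
opening: 0.0211
```

>>> arm_command([
  [0.7, 0, 0.05, 0, 0.01, 0, 0],
])

```text
t: 13.52
position: [0.5213, -0.1454, 0.0512]
tcp_rot: [-2.261, -2.175, -0.008]
wrist_force: [-0.5, -13.0, -0.1]
opening: 0.0207
```

>>> arm_command([
  [0.9, 0, 0.07, 0, 0.015, 0, 0],
])

```text
t: 13.65
position: [0.5215, -0.1417, 0.051]
tcp_rot: [-2.26, -2.17, -0.019]
wrist_force: [0.6, -12.7, -2.9]
opening: 0.0209
```

```bash
python3 - <<'E'
from h import *
delta([.5215,-.101,.0515],87.8)
E
```

```text
t 13.65 pos [ 0.5215 -0.1417  0.051 ] head 87.67 shift cm [ 4.07 -0.16  0.01] turn [ 0.002 -0.015 -0.002] F [  0.6 -12.7  -2.9] op 0.0209
```

>>> arm_command([
  [0.9, -0.03, 0.07, 0, -0.008, 0, 0],
  [0.9, -0.03, 0.05, 0, 0, 0, 0],
])

```text
t: 13.9
position: [0.522, -0.1368, 0.0521]
tcp_rot: [2.265, 2.16, -0.003]
wrist_force: [-0.7, -12.5, 2.5]
opening: 0.0211
```

```bash
python3 - <<'E'
from h import *
delta([.5215,-.101,.0515],87.8)
E
```

```text
t 13.9 pos [ 0.522  -0.1368  0.0521] head 87.26 shift cm [ 3.57 -0.22  0.02] turn [ 0.007  0.01  -0.009] F [ -0.7 -12.5   2.5] op 0.0211
```

>>> arm_command([
  [0.9, -0.1, 0.06, 0.006, 0.015, -0.009, 0],
  [0.9, -0.05, 0.06, 0, 0.008, 0, 0],
])

```text
t: 14.15
position: [0.5211, -0.1296, 0.0517]
tcp_rot: [2.268, 2.169, 0.005]
wrist_force: [0.2, -11.1, -2.5]
opening: 0.0211
```

>>> arm_command([
  [0.9, -0.05, 0.06, 0, 0.008, 0, 0],
  [0.9, -0.05, 0.06, 0, 0.008, 0, 0],
])

```text
t: 14.4
position: [0.5206, -0.123, 0.0514]
tcp_rot: [2.274, 2.161, 0.011]
wrist_force: [-0.6, -12.1, 0.7]
opening: 0.0211
```

```bash
python3 - <<'E'
from h import *
delta([.5215,-.101,.0515],87.8)
E
```

```text
t 14.4 pos [ 0.5206 -0.123   0.0514] head 87.09 shift cm [ 2.2  -0.02 -0.  ] turn [ 0.008 -0.002 -0.012] F [ -0.6 -12.1   0.7] op 0.0211
```

>>> arm_command([
  [0.9, 0, 0.06, 0.007, 0.004, -0.01, 0],
  [0.9, 0, 0.06, 0, 0.006, 0, 0],
])

```text
t: 14.65
position: [0.5214, -0.1166, 0.0515]
tcp_rot: [2.27, 2.165, 0.003]
wrist_force: [-1.1, -12.2, 0.3]
opening: 0.0213
```

```bash
python3 - <<'E'
from h import *
delta([.5215,-.101,.0515],87.8)
dt=snap("top"); crop(dt,335,175,455,255,6,"t11.png")
E
```

```text
t 14.65 pos [ 0.5214 -0.1166  0.0515] head 87.3 shift cm [ 1.56 -0.06 -0.  ] turn [ 0.005  0.002 -0.009] F [ -1.1 -12.2   0.3] op 0.0213
```

View pics/t11.png

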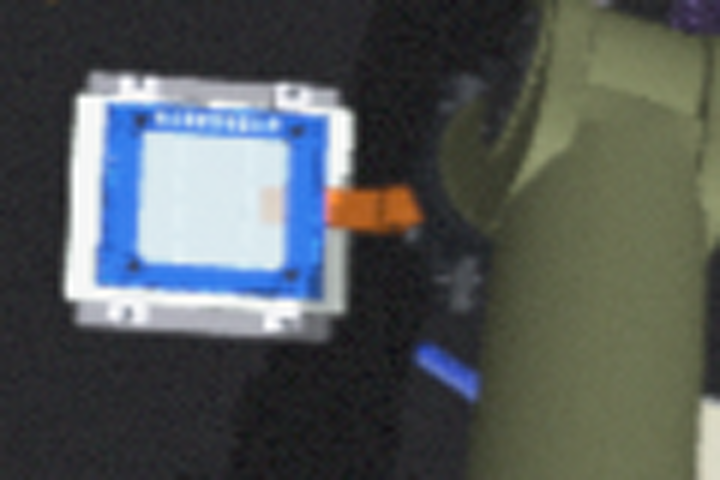

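>>> arm_command([
  [0.9, 0, 0.06, 0.004, 0.004, -0.006, 0],
  [0.9, 0, 0.06, 0, 0.006, -0.003, 0],
])

```text
t: 14.95
position: [0.5221, -0.1096, 0.0516]
tcp_rot: [2.266, 2.166, -0.001]
wrist_force: [-1.1, -11.5, 1.1]
opening: 0.0208
```

>>> arm_command([
  [0.9, 0, 0.06, 0.002, 0.005, -0.003, 0],
  [0.9, 0, 0.06, 0, 0.005, -0.003, 0],
])

```text
t: 15.2
position: [0.5228, -0.1029, 0.0516]
tcp_rot: [2.265, 2.163, -0.003]
wrist_force: [-1.2, -12.5, 0.3]
opening: 0.021
```

```bash
python3 - <<'E'
from h import *
delta([.5215,-.099,.0515],87.8)
E
```

```text
t 15.2 pos [ 0.5228 -0.1029  0.0516] head 87.36 shift cm [ 0.39 -0.15  0.01] turn [ 0.005  0.008 -0.008] F [ -1.2 -12.5   0.3] op 0.021
```

>>> arm_command([
  [0.9, -0.1, 0.06, 0.004, 0.01, -0.006, 0],
  [0.5, 0, 0.02, 0, 0, 0, 0],
])

```text
t: 15.45
position: [0.5223, -0.0988, 0.0516]
tcp_rot: [2.265, 2.163, -0.006]
wrist_force: [-0.5, -9.6, 0.3]
opening: 0.0209
```

```bash
python3 - <<'E'
from h import *
delta([.5215,-.099,.0515],87.8)
dt=snap("top"); crop(dt,335,175,455,255,6,"t12.png")
E
```

```text
t 15.45 pos [ 0.5223 -0.0988  0.0516] head 87.36 shift cm [-0.03 -0.08  0.01] turn [ 0.004  0.009 -0.008] F [-0.5 -9.6  0.3] op 0.0209
```

View pics/t12.png

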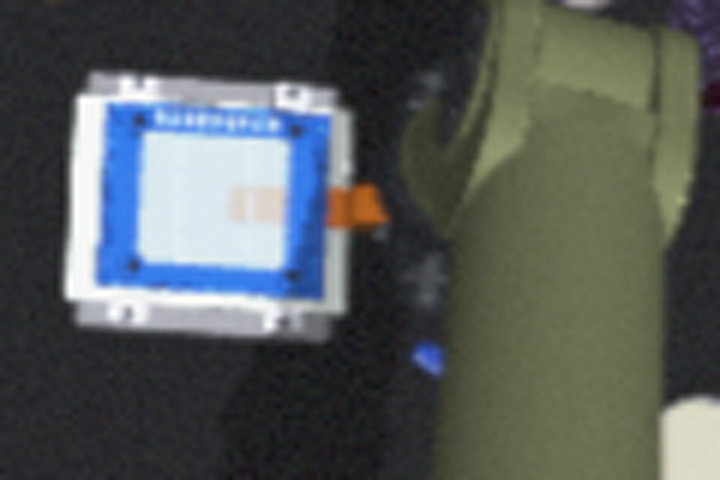

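>>> arm_command([
  [-2, 0, 0, 0, 0, 0, 0],
  [-2, 0, 0, 0, 0, 0, 0],
  [-2, 0, 0, 0, 0, 0, 0],
  [-2, 0, -0.2, 0, 0, 0, 0],
  [0, 0, -3.5, 0, 0, 0, 0],
  [0, 0, -3.5, 0, 0, 0, 0],
  [0, 0, -1, 0, 0, 0, 0],
  [0, 0, 0, 0, 0, 0, 0],
])

```text
t: 16.5
position: [0.5177, -0.1767, 0.1352]
tcp_rot: [2.267, 2.168, -0.002]
wrist_force: [0.9, 0.4, -1.9]
opening: 0.0211
```

```bash
python3 - <<'E'
from h import *
delta([.5318,.185,.130],87.8)
d=snap("side"); crop(d,290,195,410,295,6,"s13.png")
E
```

```text
t 16.5 pos [ 0.5177 -0.1767  0.1352] head 87.45 shift cm [36.2  -0.19  0.36] turn [ 0.002  0.004 -0.006] F [ 0.9  0.4 -1.9] op 0.0211
```

View pics/s13.png

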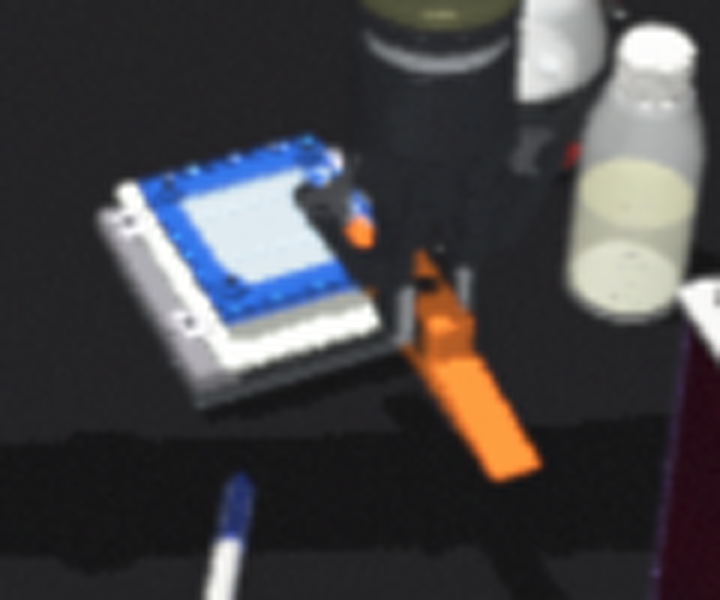

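>>> arm_command([
  [5, 0, 0, 0, 0, -0.006, 0],
  [5, 0, 0, 0, 0, 0, 0],
  [5, 0, 0, 0, 0, 0, 0],
  [5, 0, 0, 0, 0, 0, 0],
  [5, 0, 0, 0, 0, 0, 0],
  [5, 0, 0, 0, 0, 0, 0],
  [6, 0, 0, 0, 0, 0, 0],
  [0, 0, 0, 0, 0, 0, 0],
])

```text
t: 17.55
position: [0.5244, 0.1945, 0.1187]
tcp_rot: [-2.26, -2.174, 0.028]
wrist_force: [-0.0, -0.2, -1.0]
opening: 0.0202
```

```bash
python3 - <<'E'
from h import *
delta([.5318,.178,.058],87.8)
E
```

```text
t 17.55 pos [0.5244 0.1945 0.1187] head 87.78 shift cm [-1.57  0.91  6.07] turn [-0.017  0.009 -0.   ] F [-0.  -0.2 -1. ] op 0.0202
```

>>> arm_command([
  [0, 0.8, 2, -0.016, 0.009, 0, 0],
  [-0.5, 0, 2, 0, 0, 0, 0],
  [-0.5, 0, 1.5, 0, 0, 0, 0],
  [0, 0, 0, 0, 0, 0, 0],
])

```text
t: 18.05
position: [0.5283, 0.1815, 0.0565]
tcp_rot: [-2.261, -2.178, 0.014]
wrist_force: [-1.1, 0.1, -0.8]
opening: 0.0206
```

```bash
python3 - <<'E'
from h import *
delta([.5318,.172,.0515],87.8)
E
```

```text
t 18.05 pos [0.5283 0.1815 0.0565] head 87.84 shift cm [-0.94  0.39  0.5 ] turn [-0.008  0.005  0.001] F [-1.1  0.1 -0.8] op 0.0206
```

>>> arm_command([
  [-0.9, 0.3, 0.2, -0.008, 0.005, 0, 0],
  [0, 0, 0.2, 0, 0, 0, 0],
  [0, 0, 0, 0, 0, 0, 0],
])

```text
t: 18.42
position: [0.5323, 0.1715, 0.0536]
tcp_rot: [2.263, 2.177, 0.005]
wrist_force: [0.6, 0.8, -1.1]
opening: 0.021
```

```bash
python3 - <<'E'
from h import *
delta([.5305,.172,.0515],87.8)
E
```

```text
t 18.43 pos [0.5323 0.1715 0.0536] head 87.79 shift cm [ 0.04 -0.18  0.21] turn [ 0.003 -0.001 -0.   ] F [ 0.6  0.8 -1.1] op 0.021
```

>>> arm_command([
  [-0.3, -0.1, 0.15, 0.003, 0, 0, 0],
  [-0.5, 0, 0.05, 0, 0, 0, 0],
])

```text
t: 18.68
position: [0.5314, 0.1641, 0.0522]
tcp_rot: [-2.262, -2.179, -0.004]
wrist_force: [0.2, 1.3, -0.3]
opening: 0.0209
```

>>> arm_command([
  [-0.7, 0, 0, 0, 0, 0, 0],
  [-0.7, 0, 0, 0, 0, 0, 0],
])

```text
t: 18.92
position: [0.5309, 0.1492, 0.0523]
tcp_rot: [-2.262, -2.179, -0.004]
wrist_force: [-0.0, -0.1, -2.4]
opening: 0.0207
```

```bash
python3 - <<'E'
from h import *
delta([.530,.112,.0515],87.8)
E
```

```text
t 18.93 pos [0.5309 0.1492 0.0523] head 87.87 shift cm [-3.72  0.05  0.07] turn [ 0.001 -0.002  0.001] F [-0.  -0.1 -2.4] op 0.0207
```

>>> arm_command([
  [-0.7, 0, 0.06, 0, -0.002, 0, 0],
  [-0.6, 0, 0, 0, 0, 0, 0],
])

```text
t: 19.18
position: [0.5304, 0.1348, 0.0517]
tcp_rot: [2.263, 2.178, 0.001]
wrist_force: [-0.7, 0.6, -0.9]
opening: 0.021
```

>>> arm_command([
  [-0.6, 0, 0.04, 0, -0.004, 0, 0],
  [-0.9, 0, 0.06, 0, -0.006, 0, 0],
])

```text
t: 19.42
position: [0.5303, 0.1252, 0.0515]
tcp_rot: [2.259, 2.178, 0.001]
wrist_force: [0.3, 12.7, -1.6]
opening: 0.0208
```

```bash
python3 - <<'E'
from h import *
delta([.530,.112,.0515],87.8)
E
```

```text
t 19.43 pos [0.5303 0.1252 0.0515] head 87.92 shift cm [-1.32  0.02 -0.  ] turn [0.003 0.002 0.002] F [ 0.3 12.7 -1.6] op 0.0208
```

Engaged again where the earlier stroke ended. Continue to about 51 mm depth.

>>> arm_command([
  [-0.9, 0, 0.06, 0.002, -0.004, 0, 0],
  [-0.9, 0, 0.06, 0, -0.005, 0, 0],
])

```text
t: 19.68
position: [0.5302, 0.1185, 0.0516]
tcp_rot: [2.254, 2.188, 0.008]
wrist_force: [0.1, 11.0, -1.4]
opening: 0.0206
```

>>> arm_command([
  [-0.9, 0, 0.06, 0.003, -0.005, 0.003, 0],
  [-0.9, 0, 0.06, 0, -0.005, 0, 0],
])

```text
t: 19.92
position: [0.5302, 0.1121, 0.0516]
tcp_rot: [-2.248, -2.192, -0.012]
wrist_force: [0.9, 11.5, -0.2]
opening: 0.0207
```

```bash
python3 - <<'E'
from h import *
delta([.530,.112,.0515],87.8)
d=snap("side"); crop(d,295,205,375,265,10,"s14.png")
E
```

```text
t 19.93 pos [0.5302 0.1121 0.0516] head 88.57 shift cm [-0.01 -0.02  0.01] turn [ 0.004 -0.007  0.013] F [ 0.9 11.5 -0.2] op 0.0207
```

View pics/s14.png

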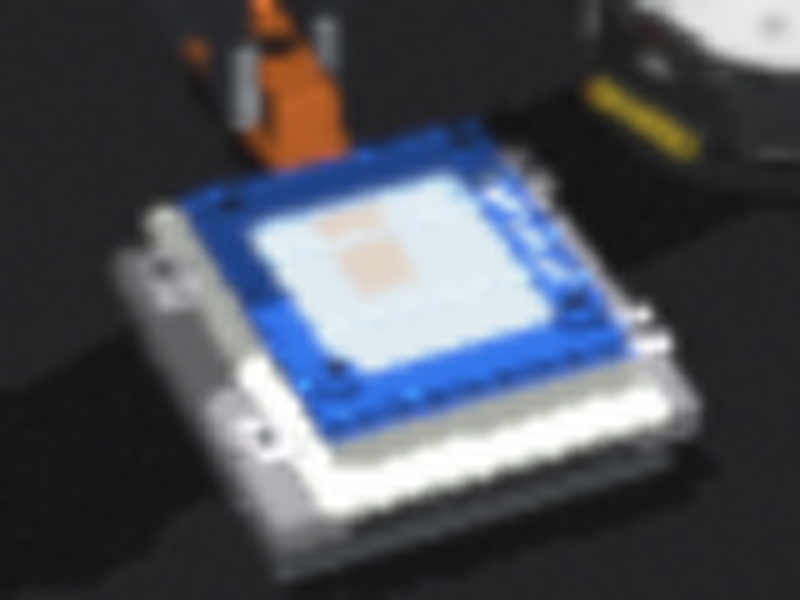

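>>> arm_command([
  [-0.9, 0, 0.06, 0.003, -0.008, 0.008, 0],
  [0, 0, 0, 0, 0, 0, 0],
])

```text
t: 20.23
position: [0.5302, 0.1081, 0.0515]
tcp_rot: [-2.252, -2.19, -0.007]
wrist_force: [0.8, -5.1, -2.5]
opening: 0.0208
```

>>> arm_command([
  [2, 0, 0, 0, 0, 0, 0],
  [2, 0, 0, 0, 0, 0, 0],
  [2, 0, 0, 0, 0, 0, 0],
  [2, 0, -0.3, 0, 0, 0, 0],
  [0, 0, -3, 0, 0, 0, 0],
  [0, 0, -2, 0, 0, 0, 0],
  [0, 0, 0, 0, 0, 0, 0],
])

```text
t: 21.1
position: [0.5317, 0.1974, 0.1058]
tcp_rot: [-2.247, -2.194, -0.006]
wrist_force: [0.1, 0.3, -2.2]
opening: 0.0207
```

```bash
python3 - <<'E'
from h import *
delta([.444,.3355,.09],143.9)
d=snap("side"); crop(d,295,205,375,265,10,"s15.png")
E
```

```text
t 21.1 pos [0.5317 0.1974 0.1058] head 88.66 shift cm [13.6  -9.09  1.62] turn [ 0.003 -0.002 -0.964] F [ 0.1  0.3 -2.2] op 0.0207
```

View pics/s15.png

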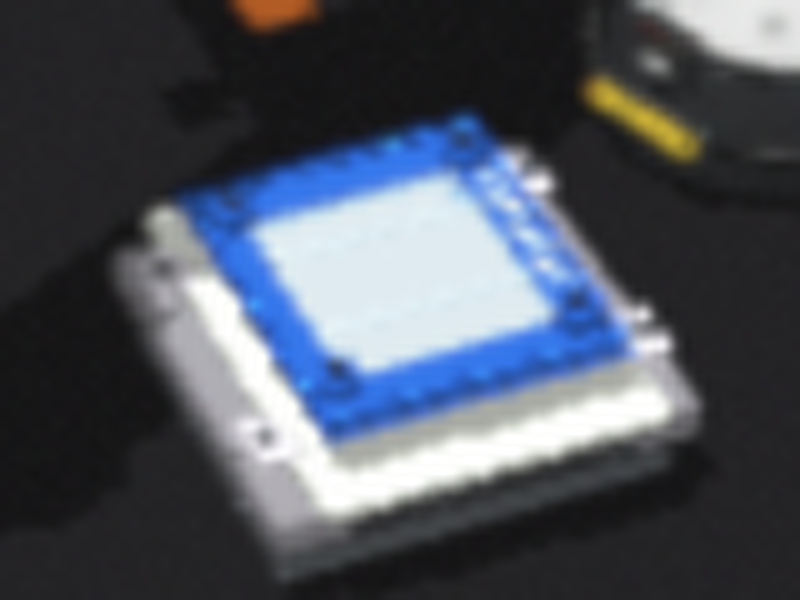

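```bash
python3 - <<'E'
from h import *
d=snap("side"); a=cv2.imread("pics/side0.png")[:,:,::-1]; b=d["img"]
C=np.array([.5255,.006]); ys=np.array([.038,.999]); xs=np.array([.999,-.038])
def blu(i):
    h=cv2.cvtColor(np.ascontiguousarray(i),cv2.COLOR_RGB2HSV); return (cv2.inRange(h,(98,120,60),(118,255,255))>0)
# stud sockets / window: count blue rows per column near left and right edges
A,B=blu(a),blu(b)
for side,cols in(("left",range(318,342,3)),("right",range(331,356,3))):
    out=[]
    for c in cols:
        f=(lambda M:np.where(M[205:265,c])[0]+205)
        ra,rb=f(A),f(B)
        out.append((c,int(ra.min()),int(rb.min())) if side=="left" else (c,int(ra.max()),int(rb.max())))
    print(side,out)
# window (light) bounds via Lab shift: template-match edge strips
ga=cv2.cvtColor(np.ascontiguousarray(a),cv2.COLOR_RGB2GRAY).astype(np.float32); gb=cv2.cvtColor(b,cv2.COLOR_RGB2GRAY).astype(np.float32)
for n,(x0,y0,x1,y1) in dict(L=(318,224,340,232),R=(329,240,355,247)).items():
    print(n,cv2.phaseCorrelate(ga[y0-6:y1+6,x0:x1].copy(),gb[y0-6:y1+6,x0:x1].copy(),cv2.createHanningWindow((x1-x0,y1-y0+12),cv2.CV_32F)))
E
```

```text
left [(318, 226, 223), (321, 225, 222), (324, 224, 221), (327, 224, 220), (330, 223, 219), (333, 222, 218), (336, 221, 217), (339, 220, 217)]
right [(331, 249, 247), (334, 248, 246), (337, 248, 246), (340, 247, 245), (343, 246, 244), (346, 245, 243), (349, 244, 242), (352, 243, 241), (355, 242, 240)]
L ((-0.091392652733159, -1.0089444831016987), 0.8985753421982129)
R ((0.3756495912141986, -1.0752030793394578), 0.7281479677668324)
```

```bash
python3 - <<'E'
from h import *
d=snap("side"); a=cv2.imread("pics/side0.png")[:,:,::-1]; b=d["img"]
S=lambda i:(i[:,:,2].astype(float)-i[:,:,0])
def edge(i,c,lo,hi,last):
    p=S(i)[lo:hi,c]; t=70; idx=[k for k in range(len(p)-1) if ((p[k]>=t>p[k+1]) if last else (p[k]<t<=p[k+1]))]
    k=idx[-1] if last else idx[0]; return lo+k+(p[k]-t)/(p[k]-p[k+1])
C=np.array([.5255,.006]); ys=np.array([.038,.999])
for nm,cols,last,e in(("right",range(333,355,2),True,-.062),("left",range(320,340,2),False,.062)):
    X=np.r_[C+e*ys,.0436]; k=(proj(d,X)-proj(d,X+[0,0,.01]))[0,1]/10
    v=[edge(a,c,205,265,last)-edge(b,c,205,265,last) for c in cols]
    print(nm,"px/mm",k.round(3),"rise mm",np.round(np.array(v)/k,1),np.median(v)/k)
E
```

```text
right px/mm 0.234 rise mm [ 8.6  9.1  8.5  8.1 10.1  9.2  9.1  8.9  9.3  8.5  8. ] 8.88278393628285
left px/mm 0.228 rise mm [10.7 12.3 12.4 12.6 13.7 13.  12.7 13.1 14.5 11.9] 12.66275868193446
```

>>> arm_command([
  [0, 0, -2.8, 0, 0, 0.015, 0],
  [-5, 0, 0, 0, 0, 0, 0],
  [-5, 0, 0, 0, 0, 0, 0],
  [-5, 0, 0, 0, 0, 0, 0],
  [-5, 0, 0, 0, 0, 0, 0],
  [-5, 0, 0, 0, 0, 0, 0],
  [-5, 0, 0, 0, 0, 0, 0],
  [-5, 0, 0, 0, 0, 0, 0],
])

```text
t: 22.25
position: [0.5121, -0.1597, 0.1239]
tcp_rot: [-2.25, -2.18, 0.017]
wrist_force: [-0.2, -0.1, -0.6]
opening: 0.0209
```

>>> arm_command([
  [-2, 0, 0, 0, 0, 0, 0],
  [0, 0, 0, 0, 0, 0, 0],
])

```text
t: 22.5
position: [0.5087, -0.1856, 0.1221]
tcp_rot: [-2.26, -2.168, 0.024]
wrist_force: [-0.4, 0.2, -1.7]
opening: 0.0209
```

```bash
python3 - <<'E'
from h import *
delta([.5205,-.168,.058],87.8)
E
```

```text
t 22.5 pos [ 0.5087 -0.1856  0.1221] head 87.64 shift cm [1.84 1.22 6.38] turn [-0.017  0.004 -0.003] F [-0.4  0.2 -1.7] op 0.0209
```

>>> arm_command([
  [0.8, 1.2, 2, -0.017, 0.004, -0.003, 0],
  [0.5, 0, 2, 0, 0, 0, 0],
  [0.5, 0, 2, 0, 0, 0, 0],
  [0, 0, 0, 0, 0, 0, 0],
])

```text
t: 23.0
position: [0.5207, -0.1611, 0.0578]
tcp_rot: [-2.254, -2.181, 0.001]
wrist_force: [-0.2, -0.5, -1.1]
opening: 0.0208
```

```bash
python3 - <<'E'
from h import *
delta([.5205,-.160,.0515],87.8)
E
```

```text
t 23.0 pos [ 0.5207 -0.1611  0.0578] head 88.09 shift cm [ 0.11 -0.03  0.63] turn [-0.004 -0.003  0.005] F [-0.2 -0.5 -1.1] op 0.0208
```

>>> arm_command([
  [0, 0, 0.25, -0.004, -0.003, 0.005, 0],
  [0, 0, 0.25, 0, 0, 0, 0],
  [0, 0, 0.05, 0, 0, 0, 0],
])

```text
t: 23.38
position: [0.522, -0.1603, 0.0535]
tcp_rot: [2.261, 2.178, 0.003]
wrist_force: [-0.2, -0.2, -1.4]
opening: 0.0208
```

```bash
python3 - <<'E'
from h import *
delta([.5215,-.095,.0515],87.8)
E
```

```text
t 23.38 pos [ 0.522  -0.1603  0.0535] head 87.86 shift cm [ 6.53 -0.29  0.2 ] turn [ 0.003 -0.     0.001] F [-0.2 -0.2 -1.4] op 0.0208
```

>>> arm_command([
  [0.6, -0.1, 0.12, 0.003, 0, 0, 0],
  [0.8, 0, 0, 0, 0, 0, 0],
  [0.8, 0, 0, 0, 0, 0, 0],
  [0.8, 0, 0, 0, 0, 0, 0],
])

```text
t: 23.88
position: [0.5226, -0.1289, 0.0531]
tcp_rot: [2.264, 2.178, 0.001]
wrist_force: [0.1, -0.3, -0.5]
opening: 0.0208
```

```bash
python3 - <<'E'
from h import *
delta([.5218,-.094,.0515],87.8)
E
```

```text
t 23.88 pos [ 0.5226 -0.1289  0.0531] head 87.79 shift cm [ 3.49 -0.21  0.16] turn [ 0.001 -0.    -0.   ] F [ 0.1 -0.3 -0.5] op 0.0208
```

>>> arm_command([
  [0.8, -0.1, 0.1, 0, 0, 0, 0],
  [0.8, 0, 0.05, 0, 0, 0, 0],
])

```text
t: 24.12
position: [0.5223, -0.1113, 0.0515]
tcp_rot: [2.263, 2.179, 0.002]
wrist_force: [-1.1, -0.2, -1.2]
opening: 0.0208
```

>>> arm_command([
  [0.6, 0, 0.04, 0, 0, 0, 0],
  [0.8, 0, 0.06, 0, 0.006, 0, 0],
])

```text
t: 24.38
position: [0.5236, -0.0986, 0.0514]
tcp_rot: [-2.263, -2.179, -0.007]
wrist_force: [-1.0, -12.8, 3.4]
opening: 0.0207
```

```bash
python3 - <<'E'
from h import *
delta([.5218,-.094,.0515],87.8)
E
```

```text
t 24.38 pos [ 0.5236 -0.0986  0.0514] head 87.85 shift cm [ 0.45 -0.19 -0.01] turn [ 0.003 -0.003  0.001] F [ -1.  -12.8   3.4] op 0.0207
```

>>> arm_command([
  [0.9, -0.1, 0.06, 0.003, 0.003, 0, 0],
  [0.9, 0, 0.06, 0, 0.005, 0, 0],
])

```text
t: 24.62
position: [0.5235, -0.092, 0.0514]
tcp_rot: [2.266, 2.169, 0.0]
wrist_force: [-0.9, -13.2, 1.5]
opening: 0.0206
```

>>> arm_command([
  [0, 0, 0, 0, 0, 0, 0],
  [-2, 0, 0, 0, 0, 0, 0],
  [-2, 0, 0, 0, 0, 0, 0],
  [-2, 0, 0, 0, 0, 0, 0],
  [-2.5, 0, -0.3, 0, 0, 0, 0],
  [0, 0, -3.5, 0, 0, 0, 0],
  [0, 0, -3.5, 0, 0, 0, 0],
  [0, 0, -1, 0, 0, 0, 0],
])

```text
t: 25.62
position: [0.5186, -0.1737, 0.1338]
tcp_rot: [-2.265, -2.171, -0.003]
wrist_force: [-0.3, 1.1, -1.7]
opening: 0.0208
```

>>> arm_command([
  [5, 0, 0, 0, 0, 0, 0],
  [5, 0, -0.1, 0, 0, 0, 0],
  [5, 0, -0.1, 0, 0, 0, 0],
  [5, 0, -0.1, 0, 0, 0, 0],
  [5, 0, -0.1, 0, 0, 0, 0],
  [5, 0, -0.1, 0, 0, 0, 0],
  [5, 0, -0.1, 0, 0, 0, 0],
  [5, 0, 0, 0, 0, 0, 0],
])

```text
t: 26.62
position: [0.5323, 0.2365, 0.1341]
tcp_rot: [-2.267, -2.161, 0.006]
wrist_force: [0.6, 0.1, -0.5]
opening: 0.0209
```

```bash
python3 - <<'E'
from h import *
delta([.45,.30,.03],87.8)
d=snap("side"); a=cv2.imread("pics/side0.png")[:,:,::-1]; b=d["img"]
S=lambda i:(i[:,:,2].astype(float)-i[:,:,0])
def edge(i,c,lo,hi,last):
    p=S(i)[lo:hi,c]; t=70; idx=[k for k in range(len(p)-1) if ((p[k]>=t>p[k+1]) if last else (p[k]<t<=p[k+1]))]
    k=idx[-1] if last else idx[0]; return lo+k+(p[k]-t)/(p[k]-p[k+1])
for nm,cols,last,k in(("right",range(333,355,2),True,.234),("left",range(320,340,2),False,.228)):
    v=[edge(a,c,205,265,last)-edge(b,c,205,265,last) for c in cols]; print(nm,np.median(v)/k)
E
```

```text
t 26.62 pos [0.5323 0.2365 0.1341] head 87.24 shift cm [ 5.91 -8.42 10.51] turn [-0.01  -0.004 -0.01 ] F [ 0.6  0.1 -0.5] op 0.0209
right 10.606964095336261
left 13.099554264448555
```

>>> arm_command([
  [3.5, -3, 2, -0.01, -0.004, 0, 0],
  [3.5, -3, 3, 0, 0, 0, 0],
  [0, 0, 3, 0, 0, 0, 0],
  [0, 0, 1.5, 0, 0, 0, 0],
  [0, 0, 0, 0, 0, 0, 0],
])

```text
t: 27.3
position: [0.4669, 0.3243, 0.0319]
tcp_rot: [-2.252, -2.181, 0.002]
wrist_force: [0.3, 0.6, -0.9]
opening: 0.0209
```

```bash
python3 - <<'E'
from h import *
delta([.47,.31,.0105],87.8)
E
```

```text
t 27.3 pos [0.4669 0.3243 0.0319] head 88.17 shift cm [-1.43  0.37  2.13] turn [-0.006 -0.004  0.007] F [ 0.3  0.6 -0.9] op 0.0209
```

>>> arm_command([
  [0, 0, 1, -0.006, -0.004, 0, 0],
  [0, 0, 0.7, 0, 0, 0, 0],
  [0, 0, 0.2, 0, 0, 0, 0],
  [0, 0, 0.15, 0, 0, 0, 0],
])

```text
t: 27.8
position: [0.4699, 0.3239, 0.0127]
tcp_rot: [2.259, 2.181, 0.007]
wrist_force: [0.3, 0.3, -2.4]
opening: 0.0207
```

```bash
python3 - <<'E'
from h import *
delta([.47,.31,.010],87.8)
E
```

```text
t 27.8 pos [0.4699 0.3239 0.0127] head 87.97 shift cm [-1.39  0.05  0.27] turn [ 0.004 -0.002  0.003] F [ 0.3  0.3 -2.4] op 0.0207
```

>>> arm_command([
  [0, 0, 0.2, 0.004, -0.002, 0, 0],
  [0, 0, 0.1, 0, 0, 0, 0],
])

```text
t: 28.05
position: [0.4704, 0.3241, 0.0101]
tcp_rot: [2.261, 2.181, 0.002]
wrist_force: [-0.9, 0.1, -1.6]
opening: 0.0208
```

>>> arm_command([
  [0, 0, 0, 0, 0, 0, 0.6],
  [0, 0, 0, 0, 0, 0, 1],
  [0, 0, 0, 0, 0, 0, 1],
  [0, 0, 0, 0, 0, 0, 1],
  [0, 0, -3, 0, 0, 0, 1],
  [0, 0, -5, 0, 0, 0, 1],
  [0, 0, -5, 0, 0, 0, 1],
  [0, 0, -1, 0, 0, 0, 1],
])

```text
t: 29.05
position: [0.4698, 0.3237, 0.1534]
tcp_rot: [2.261, 2.181, -0.001]
wrist_force: [-0.1, -0.1, 0.7]
opening: 0.0855
```

```bash
python3 - <<'E'
from h import *
delta([.47,.31,.010],87.8)
d=snap("side"); crop(d,200,130,400,280,4,"s20.png")
d=snap("top"); crop(d,200,130,480,280,2.8,"t20.png")
E
```

```text
t 29.05 pos [0.4698 0.3237 0.1534] head 87.96 shift cm [-1.37  0.07 14.35] turn [-0.     0.001  0.003] F [-0.1 -0.1  0.7] op 0.0855
```

View pics/s20.png

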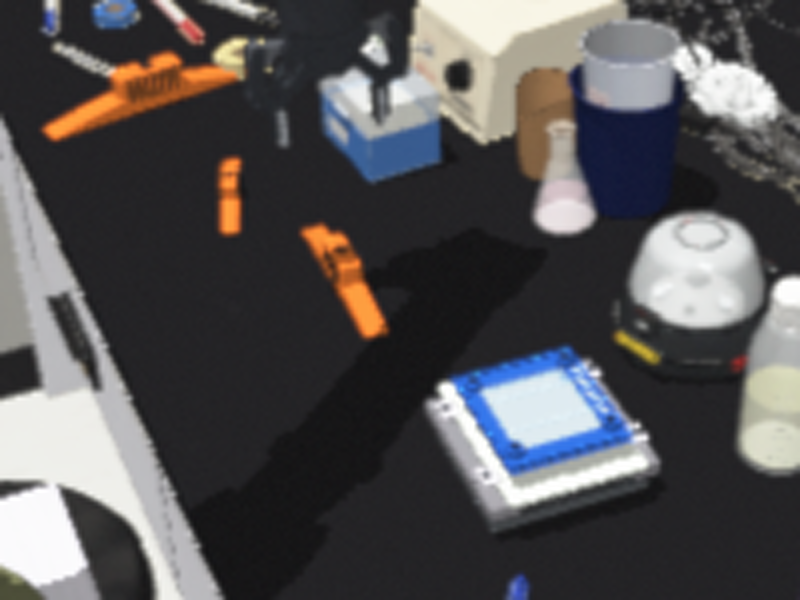

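View pics/t20.png

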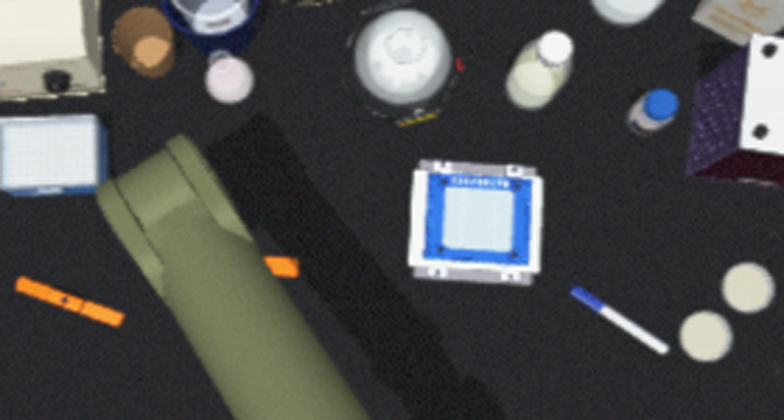

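The side view shows the wedge lying flat on the bench (crop 345,280), well clear of the stand. The blue plate is up on both sides, and the bystanders are where they were.

```bash
python3 - <<'E'
from cell import robot
print(robot.close_job())
E
```

```text
the job is handed in; nothing more can be done
None
```

I opened the cassette and handed the job in at about 29 s of the 61 s. No verdict comes back, so the checks below are my own.

**What I did:** I picked up the middle-sized wedge and found the ledge by feel at about 42 mm above the bench. The strokes were:
1. Left side to about 6 mm.
2. Right side to about 9 mm.
3. Left side fully up.
4. Right side again, for more margin.

I then laid the wedge flat on the bench about 0.32 m from the middle of the stand. I moved the arm 14 cm up, off the wedge.

**Last checks:**
- **Rise:** the side camera gave about 10.6 mm on the right and 13 mm on the left, against the 8 mm needed. The left reading is higher than the roughly 11 mm expected from how far the wedge went in. The camera figures are only good to about 2 mm, but both methods put both sides clear.
- **Force:** the sideways push at the wrist was at most about 13 N in the readings I took. The contact force between wedge and stand is not measured directly.
- **Surroundings:** in the last pictures the wedge lies flat and still. The bystanders in view are where they started.

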